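# Find the rocking corner of the specimen stage and push its taper shim home

## Task

The specimen stage rocks on one of its four corners. Press down on the lugs at its corners, one after another, until you find the one that gives under the finger, then push that corner's taper shim in with a fingertip until its lip lies flat against the lug, and press down on that same lug once more to prove that it now stands firm. Leave the other three shims, the stage itself and the things lying around it where they are, lift nothing, and finish with the hand clear.

Things in the scene. Friction and masses are not known exactly. Their poses are not given: they have to be found in the camera images.
- stage: Green cast base plate 180 x 116 x 18 mm, 4.5 kg, standing loose on four feet over shims; four lugs stick out sideways at its corners, black anvil and steel test piece in the middle (73 mm above the bench). Origin: middle, at the underside of the feet, 14.5 mm above the bench; x away from the robot (give or take its yaw), y left. Feet and lug centres at x +-70, y +-85 mm, lug tops 25.5 mm up.
- lug_near_left (a point): Top face of the lug at the near left corner (seen from the robot), over its foot, 40 mm above the bench: the place to press. Lugs are 40 mm (x) by 60 mm (y) by 18 mm thick, flat on top, with a bright round boss 29 mm across flush with the top.
- lug_near_right (a point): Top face of the lug at the near right corner (seen from the robot), over its foot, 40 mm above the bench: the place to press. A rocking lug sinks 2 to 4 mm under 5 to 10 N, tipping the stage 0.02 to 0.035 rad, then meets its shim and stops; let go, it comes back up by itself. Sound lugs do not give.
- lug_far_left (a point): Top face of the lug at the far left corner (seen from the robot), over its foot, 40 mm above the bench: the place to press. Size and feel as for the near lugs.
- lug_far_right (a point): Top face of the lug at the far right corner (seen from the robot), over its foot, 40 mm above the bench: the place to press. Size and feel as for the near lugs.
- lip_a (a point): Top edge, middle of the outer face (away from the foot) of the lip of taper shim a. The shim is a steel wedge on a fixed packer (8 mm thick, 44 mm wide), thin end under the foot; its upright lip outside is 28 mm wide, 4 mm thick, its top 33 mm above the bench. It goes in along the stage's +x from the near side of its lug. Which corner shim a is at is drawn anew each time: the nearest lug.
- lip_b (a point): The same point on the lip of taper shim b, an identical shim under another corner, which is also drawn anew each time (the nearest lug). It goes in the same way, along the stage's +x.
- lip_c (a point): The same point on the lip of taper shim c, an identical shim under another corner, which is also drawn anew each time (the nearest lug). It goes in the same way, along the stage's +x.
- lip_d (a point): The same point on the lip of taper shim d, an identical shim under another corner, which is also drawn anew each time (the nearest lug). It goes in the same way, along the stage's +x.
- shim_a (a joint): How far shim a is in, in m: 0 fully out, 0.020 home, its lip flat against the near side of the lug (which is 20 mm before the lug's centre). Starts at 0.002 to 0.009. Under a sound corner a shim is jammed tight by the load; under the rocking corner it slides in with 5 to 12 N and stays where it is left.
- shim_b (a joint): How far shim b is in, in m, as for shim_a.
- shim_c (a joint): How far shim c is in, in m, as for shim_a.
- shim_d (a joint): How far shim d is in, in m, as for shim_a.
- test_block: bystander: steel reference block, a disc 64 mm across and 15 mm thick lying beside the stage; origin at the centre of its underside. Leave it.
- indenter: bystander: dark steel indenter holder standing on its 32 mm collar, 45 mm tall; origin at the centre of its underside. Leave it.
- wrench: bystander: steel open-ended wrench, 150 mm long, lying along its x axis on the bench on the right; origin at its middle, underside. Leave it.
Things that resemble listed ones, but are neither listed nor needed, are in the scene too. What is shaped like the part that bears lip_b but blue, turquoise or yellow is not meant.

How it is judged:
By the outcome, as a careful person would: the job done as asked, in the order asked, and still so for the second after the job is handed in, with the robot touching nothing.
It also fails if it takes over 61 s, if anything falls off the work surface, if the arm or the gripper's body presses on something with over 40 N, if the wrist force passes 120 N, or if a joint passes its speed limit or range.

## Robot

A 6-joint arm with a two-finger parallel gripper is mounted at the origin on the work surface. World frame = base frame: x ahead of the robot, y to its left, z up, the work surface at z = 0. Lengths are in mm, angles in degrees, forces in N, time in s.
With the tool pointing down it reaches from about 300 to 850 mm from the base axis. Payload 4.2 kg.
Tool frame: the origin (TCP) lies midway between the tips of the shut fingers; the grasp point (between the pads) lies env.grip_depth behind it (env.grip_depth is the distance from the TCP to the grasp point, in mm); z points along the fingers, y is the direction in which the jaws open and shut (so a half turn about z gives the same grasp; the last joint's range is limited). The gripper opens to 91 mm and grips with 3 to 60 N. Pads are 32 mm wide; open, the fingers measure 118 mm over their backs; the gripper's body (76 mm by 178 mm) begins 60 mm behind the grasp point.
Start: joints at [66.234, 18.312, 89.639, -0, 72.044, -1.146], TCP at [221.163, 530.785, 185.676] pointing down, gripper open.
Joint ranges: [-177.97, 177.97], [-48.28, 115.42], [12.27, 149.76], [-77.06, 257.06], [2.81, 150.46], [-146.56, 146.56]. Speed limits (degrees/s): [147.25, 147.25, 180, 180, 180, 180].

## Interface

Orientations are given as [roll, pitch, yaw] about the fixed x, y, z axes, in that order (R = Rz(yaw) Ry(pitch) Rx(roll)).
In Python, from workcell import env, cams, spotter gives the robot as it stands.
- The arm moves only by the tool apply_moves, never from a script. Its argument "plan" is a list of rows, each an object with "jaw": the closure, from 0 (fully open) to 1 (shut); "delta_pos": the shift along the tool's x, y, z in mm, a list of three; "spin": the turn about the tool's z in rad. In form: [{"jaw": jaw, "delta_pos": [dx, dy, dz], "spin": spin}, ...]. A call has exactly 8 rows; each row is the pose to reach, as a shift and turn from the pose measured when the call began, along the tool's axes at that moment; what a row does not reach only later rows make up. A row lasts 1/8 s, in which the tool goes at most 62.5 mm and 10.7 degrees, less where a joint would pass 70% of its speed; a pose out of reach is approached as far as the arm can. A call with a gripper value outside its range is refused whole. The fingers move at their own pace and stop on an object; "squeeze" is the grip in N (left out, the last holds). Time passes only in rows, so rows that repeat a pose let the fingers close, or fill a call up. It gives the time, the measured TCP pose, the force and the opening at its end, in the units of the state.
- env.state(): the state, without advancing time (a new reading comes with each control period).
- cams.grab_frame(name): name is "side" or "top"; returns the picture (384x512x3 uint8, red, green, blue); there is no depth.
- cams.calibration(name): a dict with "camera_matrix" (3x3 intrinsics, pixels), "rvec" (rotation vector, rad) and "tvec" (3), from world to camera coordinates, as OpenCV has them. Camera axes: x right, y down, z forward; pixel columns grow to the right and rows downward; lengths in mm; the calibration is good to about 2 mm. A picture is of the moment at which its call begins. calibration takes no time and is no camera call.
- env.job_done(): hands the job in, once; it reports no verdict.
Trained networks look in the newest picture that a camera, given by its name, has taken for a name from the list of things; names that differ only in an ending like _2 or _b are one class to them, and where a whole thing is asked for, a point or a joint stands for the part that bears it (a point fixed in the world has none). Each returns a list of dicts, best first, with "confidence" (0 to 1); they miss things now and then, are a little off and sometimes report something else, mostly with a low value. They report only what shows in the picture. A call takes as long as a camera call. They do not tell look-alikes from the thing itself.
- spotter.masks_of(camera, target): "region" (384x512 bool, what is visible of it) and "extent" ([left, top, right, bottom] in pixels, round what is visible of it).
The state is a dict: "time_s": time; "qpos": joint angles; "qvel": joint speeds; "effort": joint torques, N m; "ee_pos": TCP position; "ee_rot": TCP orientation; "force": force on the tool from outside, world axes, zero at the start; "torque": the same for the moment, N m; "gripper_width": finger opening in mm.
Only numpy, scipy, OpenCV 4.12 (cv2) and the standard library are available. Lean on these libraries where they do the work, as an engineer would, in place of code of your own. Each camera call takes 0.05 s, during which the arm holds its last target.

## Working session

There is one attempt and no reset: what is moved stays moved. The work goes in short steps, Python scripts to look and compute and a tool call to move; the robot and the scene stay as the last step left them, time stands still between calls to the robot, and variables do not carry over. Pictures are saved under pics/ and viewed, and the job is handed in when it is done.

Besides the shell and the picture viewer there is one more tool, called after "Request:" as name(argument=value, ...), one argument or row to a line, values as JSON. apply_moves: Moves the arm, as the interface text tells. Its arguments: {"type":"object","properties":{"plan":{"type":"array"},"squeeze":{"type":"number"}},"required":["plan"]}

```bash
mkdir -p pics; ls
cat > h.py <<'E'
import numpy as np, cv2
from workcell import env,cams,spotter
def P(name):
    c=cams.calibration(name);K=np.array(c["camera_matrix"],float);R=cv2.Rodrigues(np.array(c["rvec"],float))[0];t=np.array(c["tvec"],float).reshape(3)
    return K,R,t
def proj(name,X):
    K,R,t=P(name);p=(K@(R@np.atleast_2d(np.array(X,float)).T+t[:,None])).T
    return p[:,:2]/p[:,2:]
def unproj(name,uv,z):
    K,R,t=P(name);uv=np.atleast_2d(np.array(uv,float));d=(R.T@np.linalg.inv(K)@np.c_[uv,np.ones(len(uv))].T).T
    c=-R.T@t;return c+d*((z-c[2])/d[:,2])[:,None]
def save(name,fn,crop=None,s=1):
    im=cams.grab_frame(name)[:,:,::-1].copy();full=im
    if crop: l,t,r,b=crop; im=im[t:b,l:r]
    if s!=1: im=cv2.resize(im,None,fx=s,fy=s,interpolation=cv2.INTER_CUBIC)
    cv2.imwrite("pics/"+fn,im);return full
E
python3 - <<'E'
from h import *
save("top","t0.png",s=1.5);save("side","s0.png",s=1.5)
s=env.state();print(s["ee_pos"],s["ee_rot"],s["force"],env.grip_depth,s["time_s"])
for n in("top","side"):
    K,R,t=P(n);print(n,-R.T@t,R[2])
E
```

```text
pics
[220.98799589 530.30712889 184.91614559] [-1.79910055e+02 -3.45584702e-04  1.57379257e+02] [ 0.33763324 -0.32303495  0.99307199] 18.8 0.1
top [411.10106351  35.92194335 839.7241561 ] [ 0.15864912  0.01100169 -0.98727373]
side [378.28973103 789.13167445 686.6539823 ] [ 0.15268748 -0.74985048 -0.64374746]
```

View pics/t0.png

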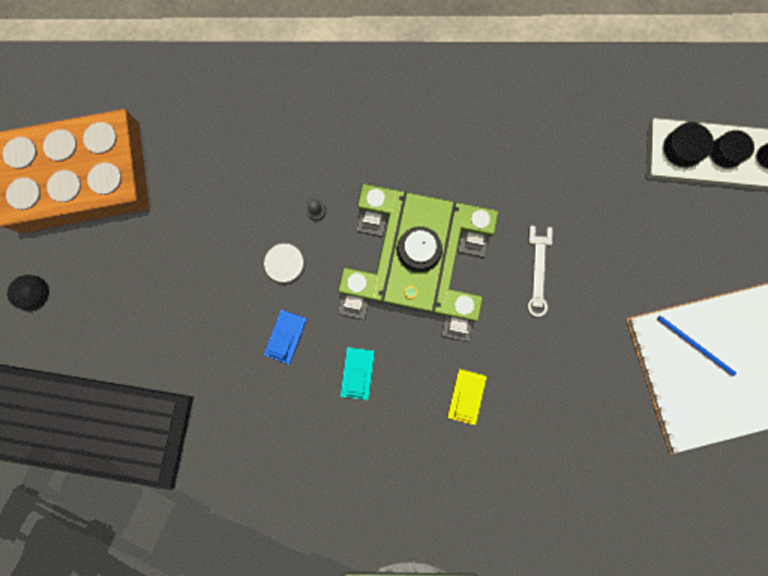

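View pics/s0.png

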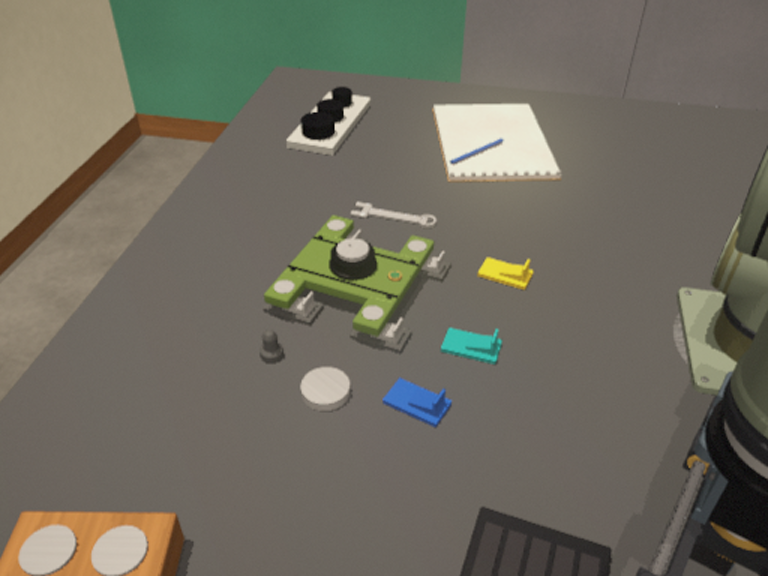

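The top view shows the green stage in the middle, with bosses at display pixels (375,198), (481,218), (357,282) and (464,305), i.e. 1.5x the camera pixels. A steel lip sits below each lug, and the three coloured wedges are decoys. Next I'll locate the bosses and lips precisely.

```bash
cat > m.py <<'E'
from h import *
from scipy.optimize import least_squares
import sys
tag=sys.argv[1] if len(sys.argv)>1 else "1"
L=np.array([[-70,85],[-70,-85],[70,85],[70,-85]]);N=["NL","NR","FL","FR"]
def bosses(name,im,guess):
    out=[]
    hsv=cv2.cvtColor(im,cv2.COLOR_BGR2HSV)
    m=((hsv[...,1]<60)&(hsv[...,2]>150)).astype(np.uint8)
    n,lab,st,ce=cv2.connectedComponentsWithStats(m)
    for g in guess:
        best=min((k for k in range(1,n) if st[k,4]>40),key=lambda k:np.hypot(*(ce[k]-g)))
        out.append((*ce[best],st[best,4]))
    return np.array(out)
if __name__=="__main__":
    g={"top":np.array([[357,282],[464,305],[375,198],[481,218]])/1.5,"side":np.array([[372,313],[417,246],[284,287],[336,225]])/1.5}
    B={}
    for n in g:
        im=save(n,f"{n}_{tag}.png",(170,100,350,240) if n=="top" else (160,130,310,240),4)
        B[n]=bosses(n,im,g[n]);print(n,B[n].round(1).tolist());print(unproj(n,B[n][:,:2],40).round(1).tolist())
    def f(p,n=None):
        c,s=np.cos(p[2]),np.sin(p[2]);W=np.c_[L@np.array([[c,s],[-s,c]])+p[:2],np.full(4,40.)]
        return W
    for ns in(["top"],["side"],["top","side"]):
        r=least_squares(lambda p:np.concatenate([(proj(n,f(p))-B[n][:,:2]).ravel() for n in ns]),[450,0,-.15])
        print(ns,r.x.round(4),np.rad2deg(r.x[2]).round(2),np.sqrt((r.fun**2).mean()).round(2))
    print(dict(zip(N,f(r.x).round(1).tolist())))
    for n in g:
        for q in spotter.masks_of(n,"lip_a"):
            e=np.argwhere(q["region"]).mean(0)[::-1];print(n,round(q["confidence"],2),np.round(q["extent"]).tolist(),unproj(n,[e],20)[0].round(0).tolist())
E
python3 m.py 1
```

```text
top [[237.4, 187.9, 124.0], [309.2, 202.9, 128.0], [250.1, 131.5, 110.0], [320.0, 145.6, 117.0]]
[[535.5, 84.9, 40.0], [501.6, -81.8, 40.0], [672.6, 56.9, 40.0], [638.7, -109.7, 40.0]]
side [[248.0, 208.0, 103.0], [277.6, 163.4, 78.0], [188.9, 190.7, 95.0], [223.8, 149.5, 71.0]]
[[535.5, 85.8, 40.0], [501.7, -80.9, 40.0], [672.6, 58.3, 40.0], [638.6, -108.7, 40.0]]
['top'] [ 5.870877e+02 -1.239590e+01 -2.008000e-01] -11.51 0.02
['side'] [ 5.871095e+02 -1.134650e+01 -2.005000e-01] -11.49 0.05
['top', 'side'] [ 5.871558e+02 -1.206290e+01 -2.007000e-01] -11.5 0.13
{'NL': [535.5, 85.2, 40.0], 'NR': [501.6, -81.4, 40.0], 'FL': [672.7, 57.3, 40.0], 'FR': [638.8, -109.3, 40.0]}
top 0.66 [229.0, 245.0, 245.0, 263.0] [382.0, 85.0, 20.0]
top 0.63 [303.0, 263.0, 319.0, 283.0] [348.0, -84.0, 20.0]
top 0.58 [227.0, 197.0, 240.0, 207.0] [504.0, 91.0, 20.0]
top 0.49 [299.0, 210.0, 312.0, 225.0] [471.0, -75.0, 20.0]
top 0.48 [184.0, 218.0, 196.0, 239.0] [438.0, 203.0, 20.0]
side 0.69 [272.0, 258.0, 296.0, 276.0] [437.0, 213.0, 20.0]
side 0.63 [281.0, 170.0, 299.0, 183.0] [471.0, -65.0, 20.0]
side 0.62 [310.0, 220.0, 335.0, 237.0] [380.0, 94.0, 20.0]
side 0.59 [252.0, 212.0, 268.0, 228.0] [506.0, 99.0, 20.0]
side 0.59 [193.0, 194.0, 211.0, 211.0] [642.0, 73.0, 20.0]
side 0.54 [334.0, 179.0, 356.0, 187.0] [346.0, -74.0, 20.0]
```

```bash
cat > d.py <<'E'
from h import *
import sys
from scipy.spatial.transform import Rotation as Ro
# usage: d.py x y z [stageframe offset dx dy]
S=np.array([587.16,-12.06]);Y=-0.2007
def W(sx,sy): return S+np.array([[np.cos(Y),-np.sin(Y)],[np.sin(Y),np.cos(Y)]])@[sx,sy]
def D(sx,sy,z):
    s=env.state();R=Ro.from_euler("xyz",s["ee_rot"],degrees=True).as_matrix()
    w=np.r_[W(sx,sy),z];d=R.T@(w-s["ee_pos"])
    sp=(s["ee_rot"][2]-(np.rad2deg(Y)+180)); sp=(sp+180)%360-180
    print("target",w.round(1),"delta",d.round(1),"spin",np.deg2rad(sp).round(3))
if __name__=="__main__":
    s=env.state();print(s["time_s"],s["ee_pos"].round(2),s["ee_rot"].round(2),"F",s["force"].round(1),s["gripper_width"],"q",np.round(s["qpos"],1))
    a=list(map(float,sys.argv[1:]))
    for i in range(0,len(a),3): D(*a[i:i+3])
E
python3 d.py -70 85 90
```

```text
0.3 [221.09 530.61 185.36] [-179.97   -0.    157.38] F [0.  0.9 0.1] 90.89959072823795 q [66.2 18.3 89.7 -0.  72.  -1.1]
target [535.5  85.2  90. ] delta [-461.5 -290.2   95.5] spin -0.194
```

Request:
apply_moves(
  plan=[
    {"jaw": 1, "delta_pos": [-45, -28, 0], "spin": -0.02},
    {"jaw": 1, "delta_pos": [-90, -57, 0], "spin": -0.05},
    {"jaw": 1, "delta_pos": [-135, -85, 0], "spin": -0.08},
    {"jaw": 1, "delta_pos": [-180, -113, 10], "spin": -0.11},
    {"jaw": 1, "delta_pos": [-225, -141, 20], "spin": -0.14},
    {"jaw": 1, "delta_pos": [-270, -170, 30], "spin": -0.17},
    {"jaw": 1, "delta_pos": [-315, -198, 40], "spin": -0.194},
    {"jaw": 1, "delta_pos": [-360, -226, 50], "spin": -0.194},
  ],
  squeeze=20,
)

```text
time_s: 1.3
ee_pos: [467.4, 182.1, 135.4]
ee_rot: [-180.0, 0.0, 168.5]
force: [0.3, 0.1, 0.6]
gripper_width: 14.0
```

```bash
python3 d.py -70 85 60
```

```text
1.3 [467.4  182.06 135.37] [-1.800e+02  2.000e-02  1.685e+02] F [0.3 0.1 0.6] 14.030152785861514 q [ 20.   14.  103.5  -0.   62.4 -58.5]
target [535.5  85.2  60. ] delta [-86.  -81.3  75.4] spin -0.0
```

Request:
apply_moves(
  plan=[
    {"jaw": 1, "delta_pos": [-35, -33, 20], "spin": 0},
    {"jaw": 1, "delta_pos": [-65, -61, 35], "spin": 0},
    {"jaw": 1, "delta_pos": [-86, -81.3, 50], "spin": 0},
    {"jaw": 1, "delta_pos": [-86, -81.3, 70], "spin": 0},
    {"jaw": 1, "delta_pos": [-86, -81.3, 82], "spin": 0},
    {"jaw": 1, "delta_pos": [-86, -81.3, 87], "spin": 0},
    {"jaw": 1, "delta_pos": [-86, -81.3, 87], "spin": 0},
    {"jaw": 1, "delta_pos": [-86, -81.3, 87], "spin": 0},
  ],
)

```text
time_s: 2.3
ee_pos: [535.9, 85.6, 49.1]
ee_rot: [180.0, 0.1, 168.5]
force: [0.3, -0.0, 0.3]
gripper_width: 0.4
```

```bash
python3 d.py -70 85 40
```

```text
2.3 [535.92  85.59  49.1 ] [1.7998e+02 1.0000e-01 1.6853e+02] F [ 0.3 -0.   0.3] 0.35595671166287746 q [  7.9  22.5 105.   -0.   52.4 -70.7]
target [535.5  85.2  40. ] delta [ 0.3 -0.5  9.1] spin 0.001
```

Request:
apply_moves(
  plan=[
    {"jaw": 1, "delta_pos": [0, 0, 3], "spin": 0},
    {"jaw": 1, "delta_pos": [0, 0, 6], "spin": 0},
    {"jaw": 1, "delta_pos": [0, 0, 8], "spin": 0},
    {"jaw": 1, "delta_pos": [0, 0, 9], "spin": 0},
    {"jaw": 1, "delta_pos": [0, 0, 9.5], "spin": 0},
    {"jaw": 1, "delta_pos": [0, 0, 10], "spin": 0},
    {"jaw": 1, "delta_pos": [0, 0, 10], "spin": 0},
    {"jaw": 1, "delta_pos": [0, 0, 10], "spin": 0},
  ],
)

```text
time_s: 3.3
ee_pos: [536.0, 85.6, 39.2]
ee_rot: [180.0, 0.1, 168.5]
force: [-0.7, -1.5, 0.6]
gripper_width: 0.6
```

Request:
apply_moves(
  plan=[
    {"jaw": 1, "delta_pos": [0, 0, 0.5], "spin": 0},
    {"jaw": 1, "delta_pos": [0, 0, 1], "spin": 0},
    {"jaw": 1, "delta_pos": [0, 0, 1], "spin": 0},
    {"jaw": 1, "delta_pos": [0, 0, 1.5], "spin": 0},
    {"jaw": 1, "delta_pos": [0, 0, 1.5], "spin": 0},
    {"jaw": 1, "delta_pos": [0, 0, 2], "spin": 0},
    {"jaw": 1, "delta_pos": [0, 0, 2], "spin": 0},
    {"jaw": 1, "delta_pos": [0, 0, 2], "spin": 0},
  ],
)

```text
time_s: 4.3
ee_pos: [536.0, 85.6, 37.2]
ee_rot: [180.0, 0.1, 168.5]
force: [-1.0, 0.1, -0.2]
gripper_width: 0.6
```

```bash
python3 d.py; python3 m.py p1|grep -v 0\\.
```

```text
4.3 [535.98  85.61  37.17] [1.7997e+02 1.1000e-01 1.6853e+02] F [-1.   0.1 -0.2] 0.6145777527169995 q [  7.9  23.3 105.8  -0.   50.8 -70.7]
['side'] [ 6.147542e+02 -1.277130e+01 -5.593000e-01] -32.05 9.87
['top', 'side'] [ 5.962465e+02 -3.765900e+00 -2.024000e-01] -11.6 14.95
```

View pics/side_p1.png

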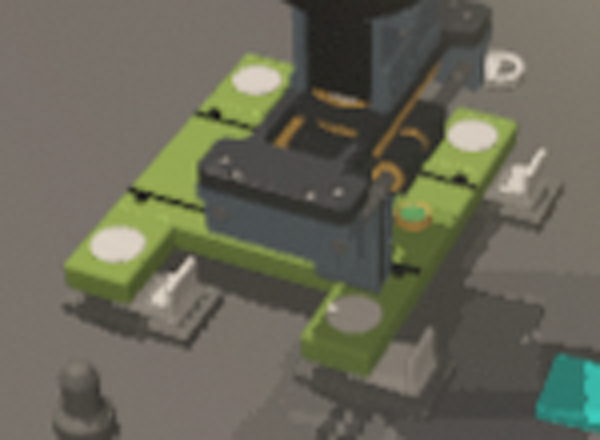

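Run:
```python
from h import *
for n,o in(("side",(160,130)),("top",(170,100))):
    print(n,((proj(n,[[536,85.6,37],[536,85.6,60],[536,85.6,116]])-o)*4).round())
save("side","s2.png",s=1.5)
```

```text
side [[351. 316.]
 [351. 283.]
 [351. 197.]]
top [[269. 352.]
 [267. 345.]
 [260. 329.]]
```

View pics/top_p1.png

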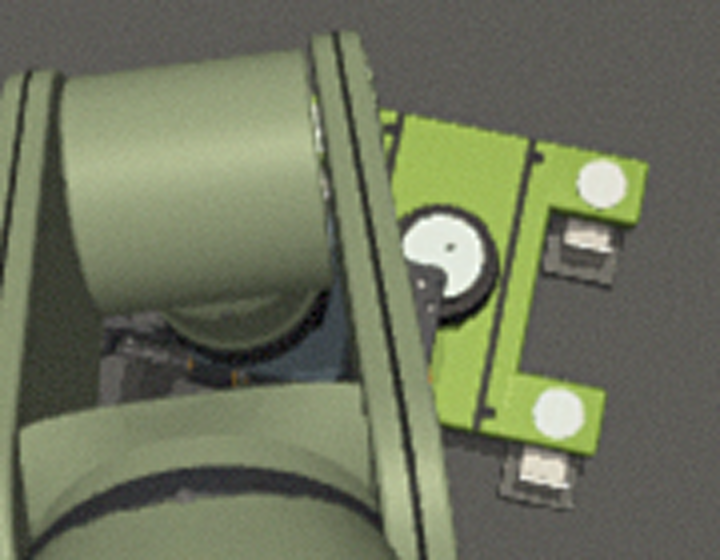

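View pics/s2.png

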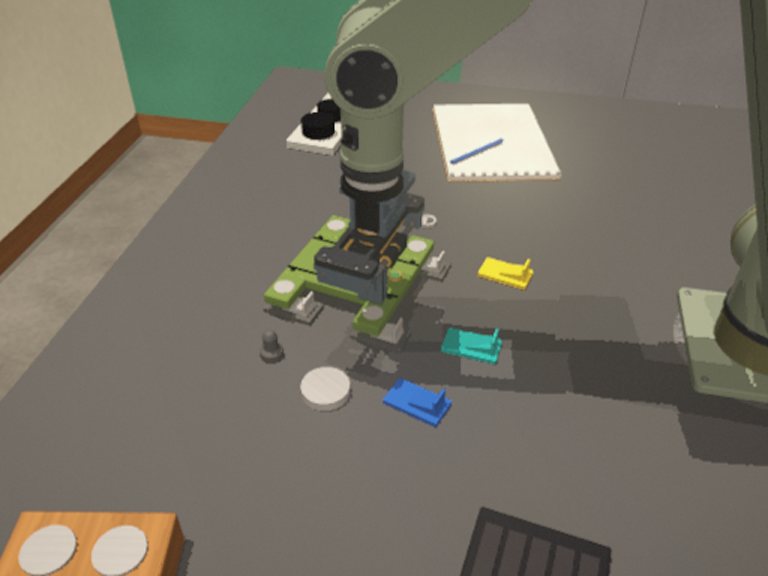

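```bash
cat > wf.py <<'E'
from h import *
import sys
from scipy.spatial.transform import Rotation as Ro
def box(im,n,T,R,x,y,z,col,o,s):
    c=np.array([[a,b,d] for a in x for b in y for d in z],float)@R.T+T
    p=(proj(n,c)-o)*s
    for i in range(8):
        for j in range(i):
            if bin(i^j).count("1")==1: cv2.line(im,tuple(map(int,p[i])),tuple(map(int,p[j])),col,1)
n=sys.argv[1];o=np.array(eval(sys.argv[2]));s=4
im=cams.grab_frame(n)[:,:,::-1].copy()[o[1]:o[1]+150,o[0]:o[0]+200];im=cv2.resize(im,None,fx=s,fy=s,interpolation=cv2.INTER_CUBIC)
st=env.state();R=Ro.from_euler("xyz",st["ee_rot"],degrees=True).as_matrix();T=st["ee_pos"]
box(im,n,T,R,[-16,16],[-13.5,13.5],[-79,0],(0,0,255),o,s)
box(im,n,T,R,[-38,38],[-89,89],[-150,-79],(255,0,0),o,s)
cv2.imwrite("pics/"+sys.argv[3],im)
E
python3 wf.py side "(150,90)" wf1.png
```

```text
(no output)
```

View pics/wf1.png

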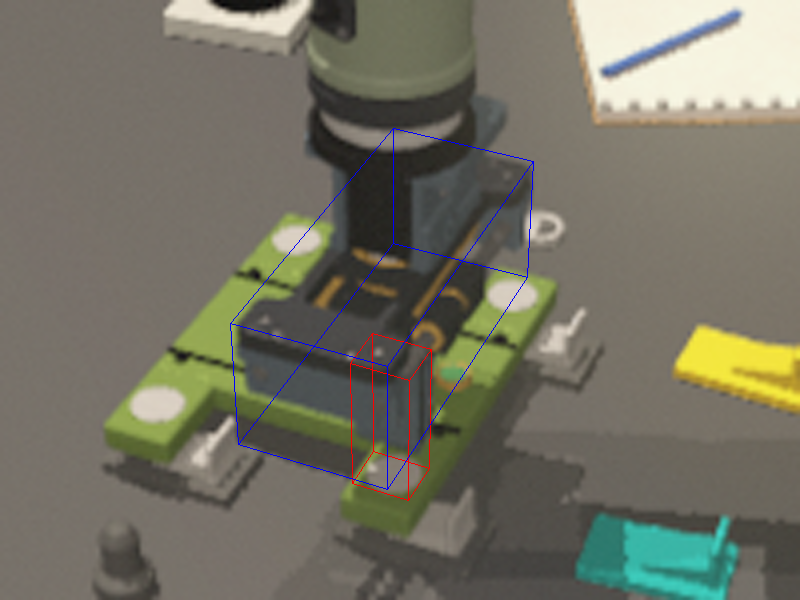

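```bash
python3 wf.py top "(160,90)" wf2.png
```

```text
(no output)
```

View pics/wf2.png

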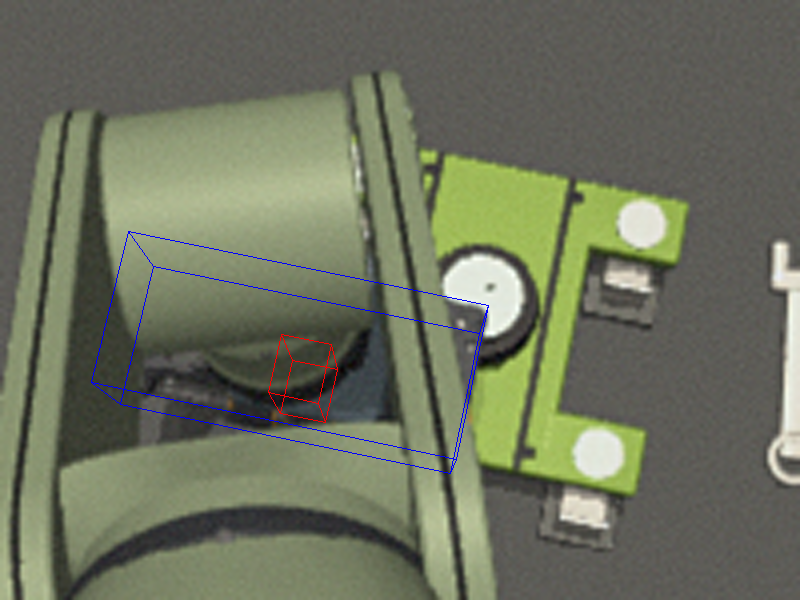

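```bash
python3 -c "
from h import *
save('side','z1.png',(205,160,285,230),9)"
```

```text
(no output)
```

View pics/z1.png

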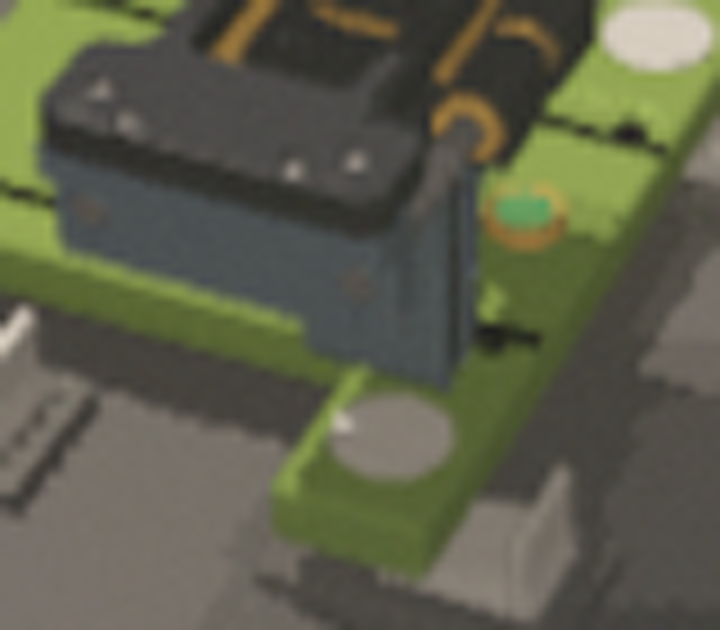

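The side view shows the closed fingertip still hovering over the near-left boss at crop pixel (390,430). Its lower edge is about 12 px too high, and there is no force. So the real tip sits roughly 30 mm above the reported TCP. I'll lower it in stages, watching the force and the picture.

Request:
apply_moves(
  plan=[
    {"jaw": 1, "delta_pos": [0, 0, 2], "spin": 0},
    {"jaw": 1, "delta_pos": [0, 0, 4], "spin": 0},
    {"jaw": 1, "delta_pos": [0, 0, 6], "spin": 0},
    {"jaw": 1, "delta_pos": [0, 0, 8], "spin": 0},
    {"jaw": 1, "delta_pos": [0, 0, 10], "spin": 0},
    {"jaw": 1, "delta_pos": [0, 0, 10], "spin": 0},
    {"jaw": 1, "delta_pos": [0, 0, 10], "spin": 0},
    {"jaw": 1, "delta_pos": [0, 0, 10], "spin": 0},
  ],
)

```text
time_s: 5.7
ee_pos: [536.1, 85.6, 27.2]
ee_rot: [180.0, 0.1, 168.5]
force: [-0.0, 0.9, -0.7]
gripper_width: 0.3
```

```bash
python3 d.py; python3 -c "
from h import *
save('side','z2.png',(205,160,285,230),9)"
```

```text
5.7 [536.09  85.62  27.24] [1.7997e+02 1.2000e-01 1.6853e+02] F [-0.   0.9 -0.7] 0.34798224741785455 q [  7.9  24.  106.4  -0.   49.4 -70.7]
```

View pics/z2.png

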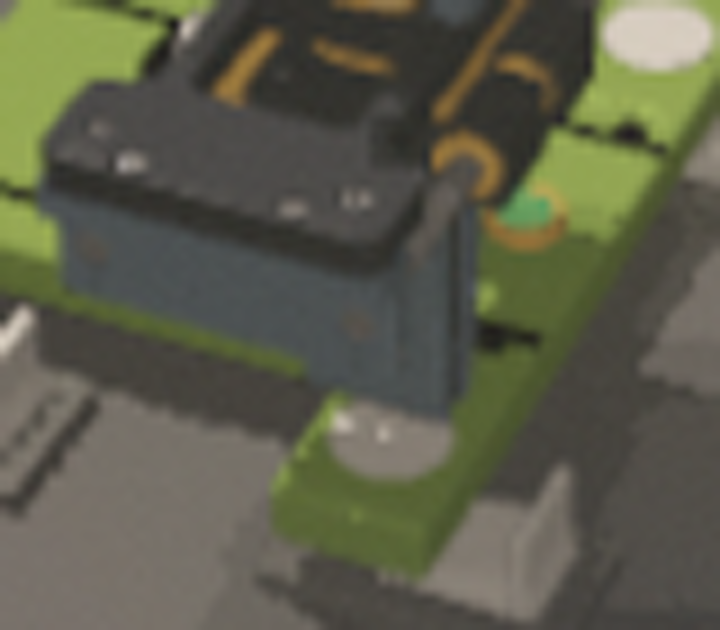

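Request:
apply_moves(
  plan=[
    {"jaw": 1, "delta_pos": [0, 0, 2], "spin": 0},
    {"jaw": 1, "delta_pos": [0, 0, 4], "spin": 0},
    {"jaw": 1, "delta_pos": [0, 0, 6], "spin": 0},
    {"jaw": 1, "delta_pos": [0, 0, 8], "spin": 0},
    {"jaw": 1, "delta_pos": [0, 0, 10], "spin": 0},
    {"jaw": 1, "delta_pos": [0, 0, 10], "spin": 0},
    {"jaw": 1, "delta_pos": [0, 0, 10], "spin": 0},
    {"jaw": 1, "delta_pos": [0, 0, 10], "spin": 0},
  ],
)

```text
time_s: 6.75
ee_pos: [536.2, 85.6, 17.3]
ee_rot: [180.0, 0.1, 168.5]
force: [1.1, 0.7, 0.3]
gripper_width: 0.4
```

```bash
python3 d.py; python3 -c "
from h import *
save('side','z3.png',(205,160,285,230),9)"
```

```text
6.75 [536.18  85.65  17.35] [1.7997e+02 1.3000e-01 1.6853e+02] F [1.1 0.7 0.3] 0.4107877461888038 q [  7.9  24.7 107.   -0.   48.1 -70.7]
```

View pics/z3.png

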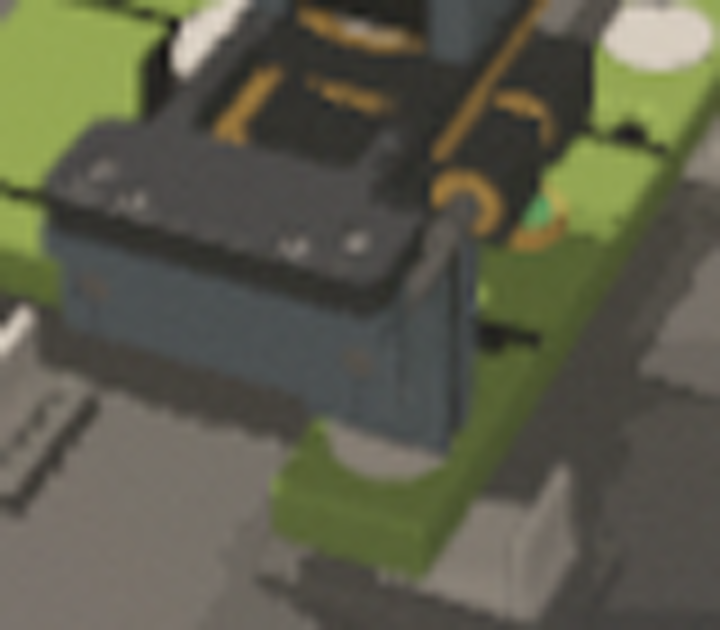

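Request:
apply_moves(
  plan=[
    {"jaw": 1, "delta_pos": [0, 0, 1], "spin": 0},
    {"jaw": 1, "delta_pos": [0, 0, 2], "spin": 0},
    {"jaw": 1, "delta_pos": [0, 0, 3], "spin": 0},
    {"jaw": 1, "delta_pos": [0, 0, 4], "spin": 0},
    {"jaw": 1, "delta_pos": [0, 0, 5], "spin": 0},
    {"jaw": 1, "delta_pos": [0, 0, 6], "spin": 0},
    {"jaw": 1, "delta_pos": [0, 0, 6], "spin": 0},
    {"jaw": 1, "delta_pos": [0, 0, 6], "spin": 0},
  ],
)

```text
time_s: 7.8
ee_pos: [536.2, 85.6, 12.0]
ee_rot: [180.0, 0.1, 168.5]
force: [-1.8, -0.2, 4.3]
gripper_width: 0.2
```

Request:
apply_moves(
  plan=[
    {"jaw": 1, "delta_pos": [0, 0, 0.5], "spin": 0},
    {"jaw": 1, "delta_pos": [0, 0, 0.5], "spin": 0},
    {"jaw": 1, "delta_pos": [0, 0, 1], "spin": 0},
    {"jaw": 1, "delta_pos": [0, 0, 1], "spin": 0},
    {"jaw": 1, "delta_pos": [0, 0, 1.5], "spin": 0},
    {"jaw": 1, "delta_pos": [0, 0, 2], "spin": 0},
    {"jaw": 1, "delta_pos": [0, 0, 2], "spin": 0},
    {"jaw": 1, "delta_pos": [0, 0, 2], "spin": 0},
  ],
)

```text
time_s: 8.8
ee_pos: [536.2, 85.7, 11.9]
ee_rot: [180.0, 0.2, 168.5]
force: [-4.3, -1.0, 16.2]
gripper_width: 0.6
```

```bash
python3 d.py; python3 -c "
from h import *
save('side','z4.png',(165,130,285,230),6)"
```

```text
8.8 [536.22  85.65  11.92] [1.7995e+02 1.7000e-01 1.6853e+02] F [-4.3 -1.  16.2] 0.5547854257948758 q [  7.9  25.1 107.4  -0.   47.3 -70.7]
```

View pics/z4.png

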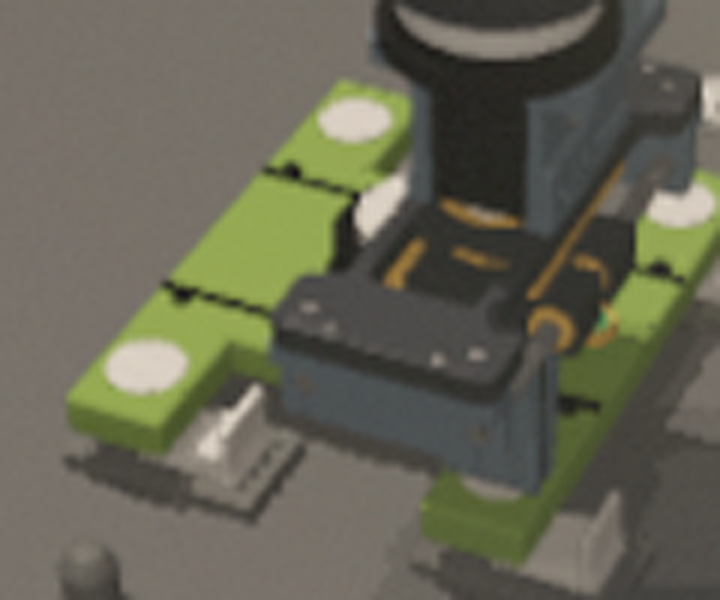

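The near-left lug is sound: contact comes at reported z≈12.0, and it holds at 11.9 with 16 N. The tip therefore sits about 28 mm above the reported TCP. Next is the near-right lug.

Request:
apply_moves(
  plan=[
    {"jaw": 1, "delta_pos": [0, 0, -15], "spin": 0},
    {"jaw": 1, "delta_pos": [0, -10, -30], "spin": 0},
    {"jaw": 1, "delta_pos": [0, -50, -30], "spin": 0},
    {"jaw": 1, "delta_pos": [0, -100, -30], "spin": 0},
    {"jaw": 1, "delta_pos": [0, -140, -30], "spin": 0},
    {"jaw": 1, "delta_pos": [0, -170, -25], "spin": 0},
    {"jaw": 1, "delta_pos": [0, -170, -10], "spin": 0},
    {"jaw": 1, "delta_pos": [0, -170, -5], "spin": 0},
  ],
)

```text
time_s: 9.85
ee_pos: [501.5, -80.7, 15.7]
ee_rot: [179.9, 0.1, 168.5]
force: [0.6, 0.6, 0.2]
gripper_width: 0.6
```

```bash
python3 d.py -70 -85 12
```

```text
9.85 [501.52 -80.66  15.66] [1.7993e+02 5.0000e-02 1.6850e+02] F [0.6 0.6 0.2] 0.612446208562881 q [-1.050e+01  2.240e+01  1.117e+02  1.000e-01  4.590e+01 -8.900e+01]
target [501.6 -81.4  12. ] delta [-0.2 -0.7  3.7] spin -0.0
```

Request:
apply_moves(
  plan=[
    {"jaw": 1, "delta_pos": [0, -0.7, 2], "spin": 0},
    {"jaw": 1, "delta_pos": [0, -0.7, 3], "spin": 0},
    {"jaw": 1, "delta_pos": [0, -0.7, 4], "spin": 0},
    {"jaw": 1, "delta_pos": [0, -0.7, 4.5], "spin": 0},
    {"jaw": 1, "delta_pos": [0, -0.7, 5], "spin": 0},
    {"jaw": 1, "delta_pos": [0, -0.7, 5.5], "spin": 0},
    {"jaw": 1, "delta_pos": [0, -0.7, 5.5], "spin": 0},
    {"jaw": 1, "delta_pos": [0, -0.7, 5.5], "spin": 0},
  ],
)

```text
time_s: 10.85
ee_pos: [501.8, -80.8, 11.9]
ee_rot: [179.9, 0.1, 168.5]
force: [-3.3, 2.0, 12.9]
gripper_width: 0.2
```

Request:
apply_moves(
  plan=[
    {"jaw": 1, "delta_pos": [0, 0, -15], "spin": 0},
    {"jaw": 1, "delta_pos": [-10, 0, -30], "spin": 0},
    {"jaw": 1, "delta_pos": [-45, 0, -30], "spin": 0},
    {"jaw": 1, "delta_pos": [-85, 0, -30], "spin": 0},
    {"jaw": 1, "delta_pos": [-120, 0, -30], "spin": 0},
    {"jaw": 1, "delta_pos": [-140, 0, -22], "spin": 0},
    {"jaw": 1, "delta_pos": [-140, 0, -10], "spin": 0},
    {"jaw": 1, "delta_pos": [-140, 0, -5], "spin": 0},
  ],
)

```text
time_s: 11.85
ee_pos: [637.0, -108.3, 15.8]
ee_rot: [179.9, -0.1, 168.5]
force: [0.2, -0.5, 0.0]
gripper_width: 0.1
```

```bash
python3 d.py 70 -85 12
```

```text
11.85 [ 636.99 -108.27   15.77] [ 1.7990e+02 -8.0000e-02  1.6851e+02] F [ 0.2 -0.5  0. ] 0.13345298000045924 q [-10.7  32.6  92.3   0.1  55.2 -89.3]
target [ 638.8 -109.3   12. ] delta [-2.  -0.7  3.8] spin 0.0
```

Request:
apply_moves(
  plan=[
    {"jaw": 1, "delta_pos": [-2, -0.7, 2], "spin": 0},
    {"jaw": 1, "delta_pos": [-2, -0.7, 3], "spin": 0},
    {"jaw": 1, "delta_pos": [-2, -0.7, 4], "spin": 0},
    {"jaw": 1, "delta_pos": [-2, -0.7, 4.5], "spin": 0},
    {"jaw": 1, "delta_pos": [-2, -0.7, 5], "spin": 0},
    {"jaw": 1, "delta_pos": [-2, -0.7, 5.5], "spin": 0},
    {"jaw": 1, "delta_pos": [-2, -0.7, 5.5], "spin": 0},
    {"jaw": 1, "delta_pos": [-2, -0.7, 5.5], "spin": 0},
  ],
)

```text
time_s: 12.85
ee_pos: [638.9, -109.5, 11.5]
ee_rot: [179.9, -0.0, 168.5]
force: [-2.2, 0.0, 6.9]
gripper_width: 0.1
```

Request:
apply_moves(
  plan=[
    {"jaw": 1, "delta_pos": [0, 0, 0.5], "spin": 0},
    {"jaw": 1, "delta_pos": [0, 0, 1], "spin": 0},
    {"jaw": 1, "delta_pos": [0, 0, 1.5], "spin": 0},
    {"jaw": 1, "delta_pos": [0, 0, 2], "spin": 0},
    {"jaw": 1, "delta_pos": [0, 0, 2], "spin": 0},
    {"jaw": 1, "delta_pos": [0, 0, 2.5], "spin": 0},
    {"jaw": 1, "delta_pos": [0, 0, 2.5], "spin": 0},
    {"jaw": 1, "delta_pos": [0, 0, 2.5], "spin": 0},
  ],
)

```text
time_s: 13.85
ee_pos: [639.2, -109.7, 10.6]
ee_rot: [179.9, 0.0, 168.5]
force: [-3.0, -0.1, 10.5]
gripper_width: 0.4
```

```bash
python3 d.py; python3 m.py p3 | head -4
```

```text
13.85 [ 639.16 -109.66   10.64] [1.7992e+02 2.0000e-02 1.6852e+02] F [-3.  -0.1 10.5] 0.40859379463930295 q [-10.8  33.   92.3   0.1  54.6 -89.4]
top [[237.5, 187.7, 121.0], [309.4, 202.8, 124.0], [250.2, 131.4, 112.0], [328.1, 126.9, 149.0]]
[[536.0, 84.7, 40.0], [501.7, -82.1, 40.0], [672.9, 56.5, 40.0], [684.8, -129.9, 40.0]]
side [[247.8, 207.4, 107.0], [277.6, 163.4, 77.0], [188.8, 190.5, 93.0], [234.4, 165.1, 223.0]]
[[536.4, 84.1, 40.0], [501.8, -81.1, 40.0], [673.1, 57.6, 40.0], [598.5, -53.0, 40.0]]
```

Request:
apply_moves(
  plan=[
    {"jaw": 1, "delta_pos": [0, 0, 1], "spin": 0},
    {"jaw": 1, "delta_pos": [0, 0, 1.5], "spin": 0},
    {"jaw": 1, "delta_pos": [0, 0, 2], "spin": 0},
    {"jaw": 1, "delta_pos": [0, 0, 2.5], "spin": 0},
    {"jaw": 1, "delta_pos": [0, 0, 3], "spin": 0},
    {"jaw": 1, "delta_pos": [0, 0, 3.5], "spin": 0},
    {"jaw": 1, "delta_pos": [0, 0, 3.5], "spin": 0},
    {"jaw": 1, "delta_pos": [0, 0, 3.5], "spin": 0},
  ],
)

```text
time_s: 15.05
ee_pos: [639.4, -109.9, 9.4]
ee_rot: [179.9, 0.1, 168.5]
force: [-3.4, 0.4, 14.5]
gripper_width: 0.8
```

```bash
python3 d.py; python3 m.py p4 | head -4
```

```text
15.05 [ 639.4  -109.88    9.43] [1.7994e+02 1.0000e-01 1.6853e+02] F [-3.4  0.4 14.5] 0.7900452715678874 q [-10.8  33.1  92.4   0.1  54.4 -89.4]
top [[237.6, 187.6, 122.0], [309.4, 202.8, 121.0], [250.2, 131.3, 113.0], [327.5, 129.9, 138.0]]
[[536.3, 84.7, 40.0], [501.8, -82.2, 40.0], [673.0, 56.5, 40.0], [677.4, -128.4, 40.0]]
side [[247.9, 206.8, 109.0], [277.6, 163.2, 73.0], [188.9, 190.4, 92.0], [234.4, 164.9, 221.0]]
[[536.5, 82.1, 40.0], [501.9, -81.8, 40.0], [673.0, 57.4, 40.0], [598.7, -53.5, 40.0]]
```

The far-right lug gives: it sank about 2.5 mm while the opposite near-left boss rose about 1.2 px in the side view. I'll come off it and drop behind its shim lip.

Request:
apply_moves(
  plan=[
    {"jaw": 1, "delta_pos": [0, 0, -10], "spin": 0},
    {"jaw": 1, "delta_pos": [5, 0, -30], "spin": 0},
    {"jaw": 1, "delta_pos": [35, 0, -32], "spin": 0},
    {"jaw": 1, "delta_pos": [65, 0, -32], "spin": 0},
    {"jaw": 1, "delta_pos": [72, 0, -32], "spin": 0},
    {"jaw": 1, "delta_pos": [72, 0, -25], "spin": 0},
    {"jaw": 1, "delta_pos": [72, 0, -20], "spin": 0},
    {"jaw": 1, "delta_pos": [72, 0, -20], "spin": 0},
  ],
)

```text
time_s: 16.25
ee_pos: [569.1, -95.7, 28.4]
ee_rot: [179.9, 0.0, 168.5]
force: [0.6, 0.2, -0.4]
gripper_width: 0.4
```

```bash
python3 d.py -2 -85 -8; python3 -c "
from h import *
save('side','a1.png',(200,110,320,200),6);save('top','a2.png',(270,110,390,200),6)"
```

```text
16.25 [569.13 -95.68  28.42] [1.7994e+02 4.0000e-02 1.6852e+02] F [ 0.6  0.2 -0.4] 0.4014992507026124 q [-1.070e+01  2.650e+01  1.016e+02  1.000e-01  5.180e+01 -8.930e+01]
target [568.3 -95.   -8. ] delta [ 1.   0.5 36.4] spin 0.0
```

View pics/a1.png

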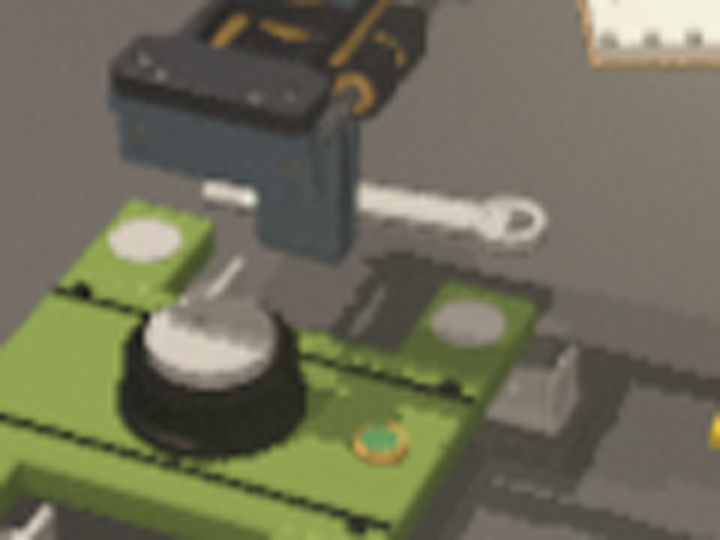

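View pics/a2.png

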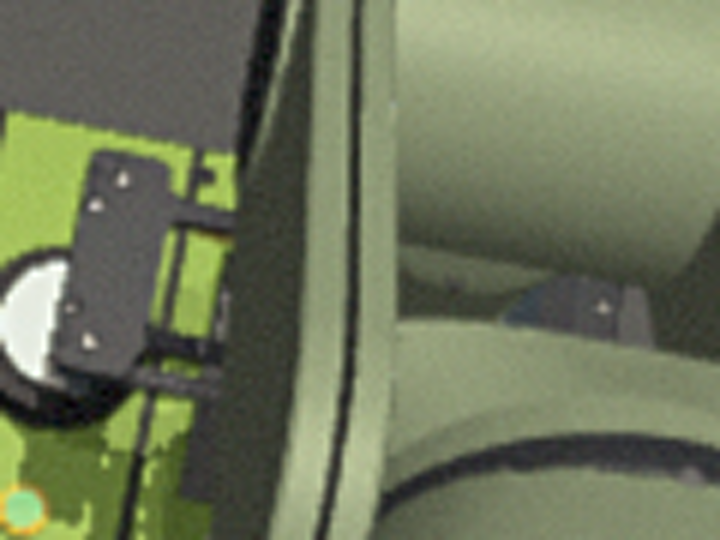

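View pics/top_1.png

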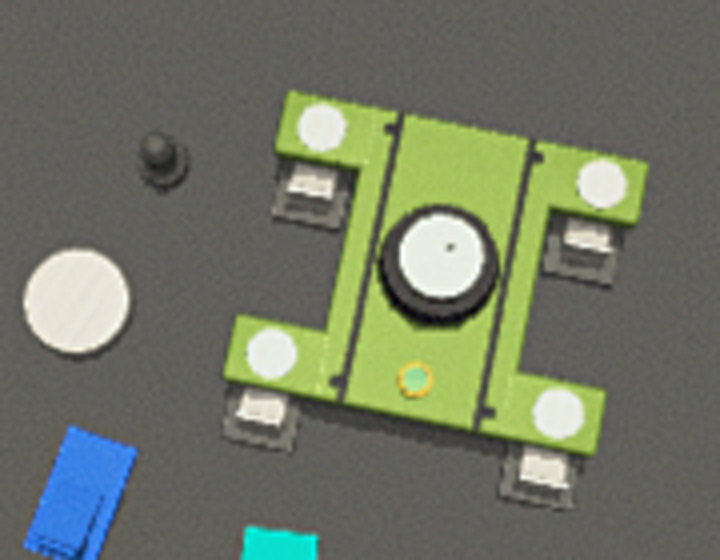

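```bash
python3 -c "
from h import *
from d import *
for z in(40,45,50,60):
  w=unproj('side',[[238.3,207.5],[254.2,211.7]],z)[:,:2]-S
  print(z,(w@np.array([[np.cos(Y),-np.sin(Y)],[np.sin(Y),np.cos(Y)]])).round(1).tolist())
"
```

```text
40 [[-51.0, 92.3], [-86.4, 90.9]]
45 [[-53.5, 97.4], [-88.6, 95.9]]
50 [[-55.9, 102.4], [-90.7, 101.0]]
60 [[-60.7, 112.5], [-95.0, 111.1]]
```

The visible finger column, triangulated at contact, puts the tip at z=40, centred over the boss, about 34 mm wide by 13 mm. So only z is offset, by 28 mm. I'll lower behind the lip to tip z≈20, which is reported −8.

Request:
apply_moves(
  plan=[
    {"jaw": 1, "delta_pos": [1, 0.5, 8], "spin": 0},
    {"jaw": 1, "delta_pos": [1, 0.5, 16], "spin": 0},
    {"jaw": 1, "delta_pos": [1, 0.5, 22], "spin": 0},
    {"jaw": 1, "delta_pos": [1, 0.5, 28], "spin": 0},
    {"jaw": 1, "delta_pos": [1, 0.5, 32], "spin": 0},
    {"jaw": 1, "delta_pos": [1, 0.5, 36], "spin": 0},
    {"jaw": 1, "delta_pos": [1, 0.5, 36], "spin": 0},
    {"jaw": 1, "delta_pos": [1, 0.5, 36], "spin": 0},
  ],
)

```text
time_s: 17.35
ee_pos: [568.6, -95.0, -6.9]
ee_rot: [179.9, 0.1, 168.5]
force: [0.1, 0.5, 0.5]
gripper_width: 0.2
```

```bash
python3 d.py 0 -85 -8; python3 -c "
from h import *
save('side','a3.png',(200,110,320,200),6)"
```

```text
17.35 [568.63 -95.01  -6.87] [1.7994e+02 1.1000e-01 1.6852e+02] F [0.1 0.5 0.5] 0.21434106904384304 q [-1.070e+01  2.890e+01  1.038e+02  1.000e-01  4.720e+01 -8.930e+01]
target [570.2 -95.4  -8. ] delta [-1.6 -0.   1.1] spin 0.0
```

View pics/a3.png

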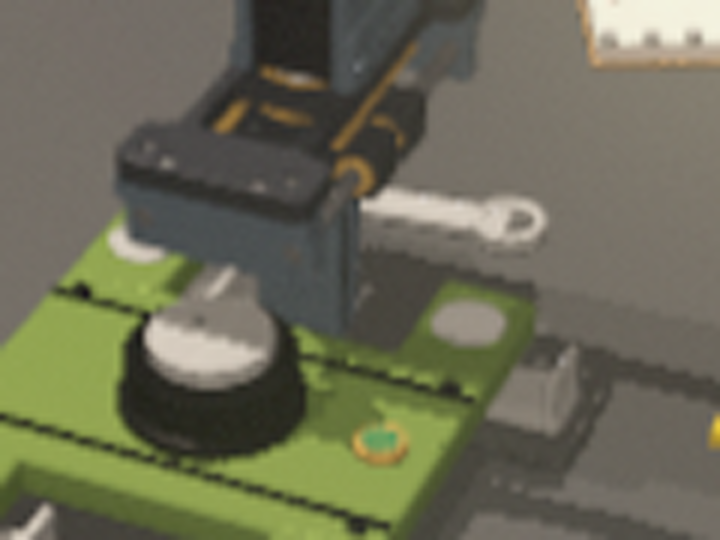

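```bash
python3 -c "
from h import *
from d import *
M=np.array([[np.cos(Y),-np.sin(Y)],[np.sin(Y),np.cos(Y)]])
for z in(90,110,130,150):
  w=unproj('top',np.array([[60,365],[90,155],[165,160]])/6+[270,110],z)[:,:2]-S
  print(z,(w@M).round(1).tolist())
# bracket lower-left corner and column bottom in a1, at several y planes (stage frame)
K,R,t=P('side');c=-R.T@t
for nm,p in(('brk botleft',(122,158)),('brk botright',(258,190)),('tip l',(258,248)),('tip r',(335,265)),('plate topleft',(112,100))):
  uv=np.array(p)/6+[200,110];d=R.T@np.linalg.inv(K)@np.r_[uv,1]
  for y in(-78,-50,-30,-10):
    cs=np.r_[M.T@(c[:2]-S),c[2]];ds=np.r_[M.T@d[:2],d[2]];k=(y-cs[1])/ds[1];print(nm,(cs+k*ds).round(0).tolist())
"
```

```text
90 [[-20.4, -3.4], [60.3, 1.4], [64.1, -26.4]]
110 [[-24.7, -3.0], [53.8, 1.6], [57.5, -25.3]]
130 [[-29.1, -2.6], [47.3, 1.9], [51.0, -24.3]]
150 [[-33.4, -2.2], [40.9, 2.2], [44.4, -23.3]]
brk botleft [74.0, -78.0, 81.0]
brk botleft [59.0, -50.0, 101.0]
brk botleft [48.0, -30.0, 116.0]
brk botleft [38.0, -10.0, 131.0]
brk botright [15.0, -78.0, 82.0]
brk botright [2.0, -50.0, 102.0]
brk botright [-7.0, -30.0, 117.0]
brk botright [-16.0, -10.0, 132.0]
tip l [16.0, -78.0, 54.0]
tip l [3.0, -50.0, 76.0]
tip l [-7.0, -30.0, 91.0]
tip l [-16.0, -10.0, 107.0]
tip r [-17.0, -78.0, 55.0]
tip r [-29.0, -50.0, 77.0]
tip r [-38.0, -30.0, 92.0]
tip r [-46.0, -10.0, 108.0]
plate topleft [77.0, -78.0, 106.0]
plate topleft [62.0, -50.0, 126.0]
plate topleft [51.0, -30.0, 140.0]
plate topleft [41.0, -10.0, 154.0]
```

Request:
apply_moves(
  plan=[
    {"jaw": 1, "delta_pos": [-3, 0, 1], "spin": 0},
    {"jaw": 1, "delta_pos": [-6, 0, 1], "spin": 0},
    {"jaw": 1, "delta_pos": [-9, 0, 1], "spin": 0},
    {"jaw": 1, "delta_pos": [-11, 0, 1], "spin": 0},
    {"jaw": 1, "delta_pos": [-12, 0, 1], "spin": 0},
    {"jaw": 1, "delta_pos": [-13, 0, 1], "spin": 0},
    {"jaw": 1, "delta_pos": [-14, 0, 1], "spin": 0},
    {"jaw": 1, "delta_pos": [-14, 0, 1], "spin": 0},
  ],
)

```text
time_s: 18.4
ee_pos: [582.4, -97.8, -7.8]
ee_rot: [179.9, 0.1, 168.5]
force: [0.1, 0.4, 0.0]
gripper_width: 0.3
```

```bash
python3 d.py 30 -85 -8
```

```text
18.4 [582.44 -97.79  -7.78] [1.7993e+02 1.2000e-01 1.6853e+02] F [0.1 0.4 0. ] 0.28381237263118775 q [-1.070e+01  3.000e+01  1.018e+02  1.000e-01  4.810e+01 -8.930e+01]
target [ 599.6 -101.3   -8. ] delta [-17.5  -0.1   0.3] spin 0.0
```

Request:
apply_moves(
  plan=[
    {"jaw": 1, "delta_pos": [-1, 0, 0], "spin": 0},
    {"jaw": 1, "delta_pos": [-2, 0, 0], "spin": 0},
    {"jaw": 1, "delta_pos": [-3, 0, 0], "spin": 0},
    {"jaw": 1, "delta_pos": [-4, 0, 0], "spin": 0},
    {"jaw": 1, "delta_pos": [-5, 0, 0], "spin": 0},
    {"jaw": 1, "delta_pos": [-6, 0, 0], "spin": 0},
    {"jaw": 1, "delta_pos": [-7, 0, 0], "spin": 0},
    {"jaw": 1, "delta_pos": [-8, 0, 0], "spin": 0},
  ],
)

```text
time_s: 19.4
ee_pos: [588.6, -99.1, -7.9]
ee_rot: [179.9, -0.1, 168.5]
force: [-4.7, 1.9, 3.2]
gripper_width: -0.0
```

```bash
python3 d.py 30 -85 -8
```

```text
19.4 [588.59 -99.06  -7.94] [ 1.7994e+02 -8.0000e-02  1.6853e+02] F [-4.7  1.9  3.2] -0.0003182671305892071 q [-1.070e+01  3.050e+01  1.008e+02  1.000e-01  4.880e+01 -8.930e+01]
target [ 599.6 -101.3   -8. ] delta [-11.3  -0.    0. ] spin 0.0
```

Request:
apply_moves(
  plan=[
    {"jaw": 1, "delta_pos": [-1.5, 0, 0], "spin": 0},
    {"jaw": 1, "delta_pos": [-2, 0, 0], "spin": 0},
    {"jaw": 1, "delta_pos": [-3, 0, 0], "spin": 0},
    {"jaw": 1, "delta_pos": [-3.5, 0, 0], "spin": 0},
    {"jaw": 1, "delta_pos": [-4, 0, 0], "spin": 0},
    {"jaw": 1, "delta_pos": [-5, 0, 0], "spin": 0},
    {"jaw": 1, "delta_pos": [-6, 0, 0], "spin": 0},
    {"jaw": 1, "delta_pos": [-6, 0, 0], "spin": 0},
  ],
)

```text
time_s: 20.4
ee_pos: [593.6, -100.1, -8.0]
ee_rot: [179.9, -0.2, 168.5]
force: [-4.9, 1.7, 3.4]
gripper_width: 0.6
```

```bash
python3 d.py 30 -85 -8
```

```text
20.4 [ 593.63 -100.08   -8.04] [179.94  -0.18 168.53] F [-4.9  1.7  3.4] 0.5911894126007964 q [-10.7  30.9  99.9   0.1  49.3 -89.3]
target [ 599.6 -101.3   -8. ] delta [-6.1 -0.  -0.1] spin 0.0
```

Sliding at about 5 N. I'll keep pushing.

Request:
apply_moves(
  plan=[
    {"jaw": 1, "delta_pos": [-1.5, 0, 0], "spin": 0},
    {"jaw": 1, "delta_pos": [-2, 0, 0], "spin": 0},
    {"jaw": 1, "delta_pos": [-2.5, 0, 0], "spin": 0},
    {"jaw": 1, "delta_pos": [-3, 0, 0], "spin": 0},
    {"jaw": 1, "delta_pos": [-4, 0, 0], "spin": 0},
    {"jaw": 1, "delta_pos": [-4.5, 0, 0], "spin": 0},
    {"jaw": 1, "delta_pos": [-5, 0, 0], "spin": 0},
    {"jaw": 1, "delta_pos": [-5, 0, 0], "spin": 0},
  ],
)

```text
time_s: 21.4
ee_pos: [597.1, -100.8, -8.1]
ee_rot: [179.9, -0.4, 168.5]
force: [-6.7, 1.5, 5.8]
gripper_width: 0.6
```

```bash
python3 d.py 30 -85 -8
```

```text
21.4 [ 597.08 -100.77   -8.08] [179.94  -0.35 168.53] F [-6.7  1.5  5.8] 0.5539547744451646 q [-10.7  31.3  99.3   0.1  49.8 -89.3]
target [ 599.6 -101.3   -8. ] delta [-2.6 -0.  -0.1] spin 0.0
```

Request:
apply_moves(
  plan=[
    {"jaw": 1, "delta_pos": [-1, 0, 0], "spin": 0},
    {"jaw": 1, "delta_pos": [-1.5, 0, 0], "spin": 0},
    {"jaw": 1, "delta_pos": [-2, 0, 0], "spin": 0},
    {"jaw": 1, "delta_pos": [-2.5, 0, 0], "spin": 0},
    {"jaw": 1, "delta_pos": [-3, 0, 0], "spin": 0},
    {"jaw": 1, "delta_pos": [-3, 0, 0], "spin": 0},
    {"jaw": 1, "delta_pos": [-3, 0, 0], "spin": 0},
    {"jaw": 1, "delta_pos": [-3, 0, 0], "spin": 0},
  ],
)

```text
time_s: 22.4
ee_pos: [597.3, -100.8, -8.1]
ee_rot: [179.9, -0.7, 168.5]
force: [-10.5, 2.4, 7.7]
gripper_width: 0.5
```

```bash
python3 d.py 30 -85 -8;python3 m.py p5 | head -4; python3 -c "
from h import *
save('side','a5.png',(200,110,320,200),6)"
```

```text
22.4 [ 597.32 -100.81   -8.05] [179.94  -0.67 168.53] F [-10.5   2.4   7.7] 0.49773267112560127 q [-10.7  31.4  99.    0.1  50.3 -89.3]
target [ 599.6 -101.3   -8. ] delta [-2.4 -0.1 -0.1] spin 0.001
top [[237.4, 188.0, 123.0], [305.3, 217.3, 72.0], [249.9, 131.4, 109.0], [321.0, 156.6, 174.0]]
[[535.4, 85.0, 40.0], [468.2, -72.3, 40.0], [672.6, 57.3, 40.0], [611.6, -111.4, 40.0]]
side [[248.0, 208.0, 103.0], [289.8, 173.5, 43.0], [188.9, 190.7, 96.0], [234.3, 167.3, 144.0]]
[[535.5, 85.8, 40.0], [468.2, -49.0, 40.0], [672.6, 58.5, 40.0], [596.8, -44.6, 40.0]]
```

View pics/a5.png

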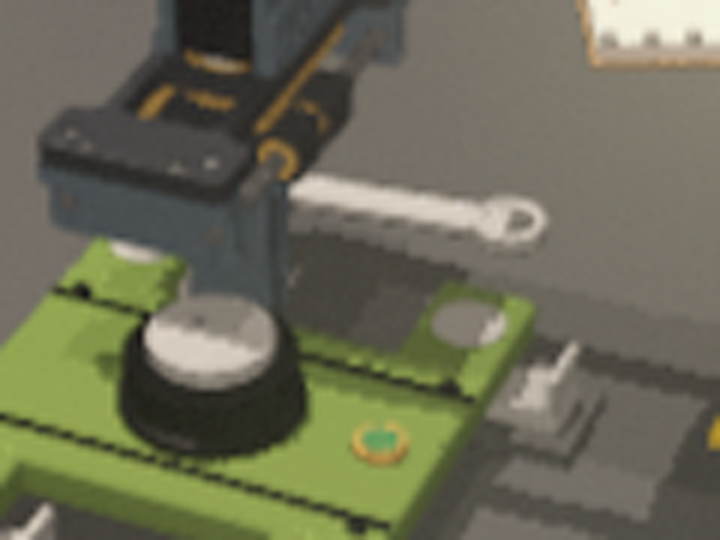

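Request:
apply_moves(
  plan=[
    {"jaw": 1, "delta_pos": [4, 0, 0], "spin": 0},
    {"jaw": 1, "delta_pos": [12, 0, 0], "spin": 0},
    {"jaw": 1, "delta_pos": [20, 0, -10], "spin": 0},
    {"jaw": 1, "delta_pos": [20, 0, -40], "spin": 0},
    {"jaw": 1, "delta_pos": [30, 0, -80], "spin": 0},
    {"jaw": 1, "delta_pos": [70, 0, -100], "spin": 0},
    {"jaw": 1, "delta_pos": [110, 0, -110], "spin": 0},
    {"jaw": 1, "delta_pos": [140, 0, -110], "spin": 0},
  ],
)

```text
time_s: 23.65
ee_pos: [460.6, -73.2, 105.2]
ee_rot: [179.9, -0.5, 168.5]
force: [-0.4, 0.1, -0.0]
gripper_width: 0.6
```

```bash
python3 -c "
from h import *
save('side','a6.png',(200,120,290,190),8);save('top','a7.png',(270,110,370,190),7)"
```

```text
(no output)
```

View pics/a6.png

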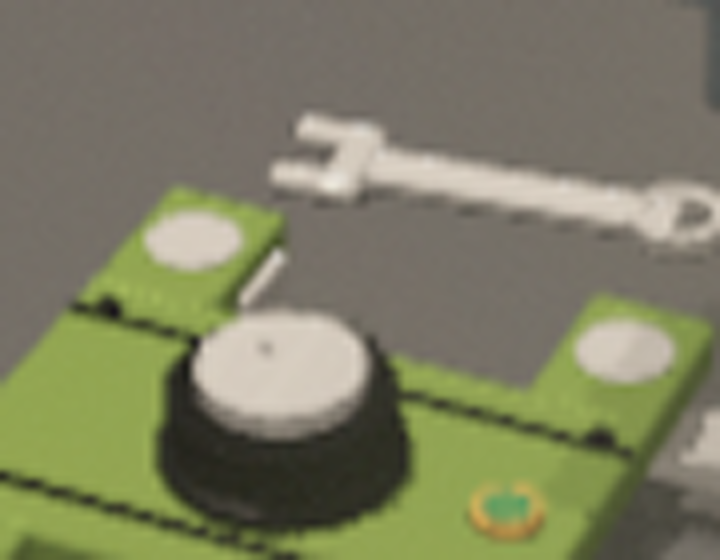

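View pics/a7.png

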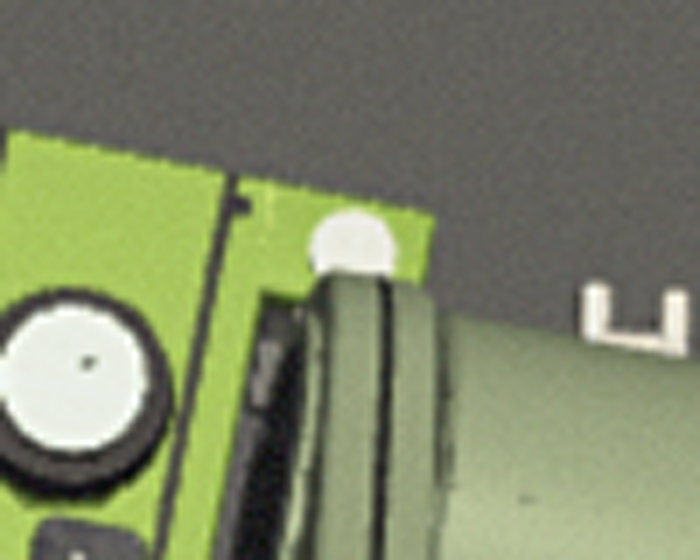

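```bash
python3 -c "
from h import *
from d import *
im=cv2.imread('pics/a6.png')
for x,col in((46,(0,0,255)),(44,(255,0,0)),(42,(255,0,255))):
  p=[(proj('side',np.r_[W(x,y),33.])[0]-[200,120])*8 for y in(-99,-71)]
  print(x,np.round(p,1).tolist())
  cv2.line(im,*[tuple(map(int,q)) for q in p],col,1)
p=[(proj('side',np.r_[W(50,y),40.])[0]-[200,120])*8 for y in(-115,-58)];cv2.line(im,*[tuple(map(int,q)) for q in p],(255,255,0),1)
im=cv2.resize(im[160:360,100:350],None,fx=3,fy=3,interpolation=cv2.INTER_NEAREST);cv2.imwrite('pics/a8.png',im)"
```

```text
46 [[282.2, 248.4], [242.4, 297.4]]
44 [[288.1, 249.9], [248.4, 299.0]]
42 [[294.1, 251.4], [254.4, 300.6]]
```

View pics/a8.png

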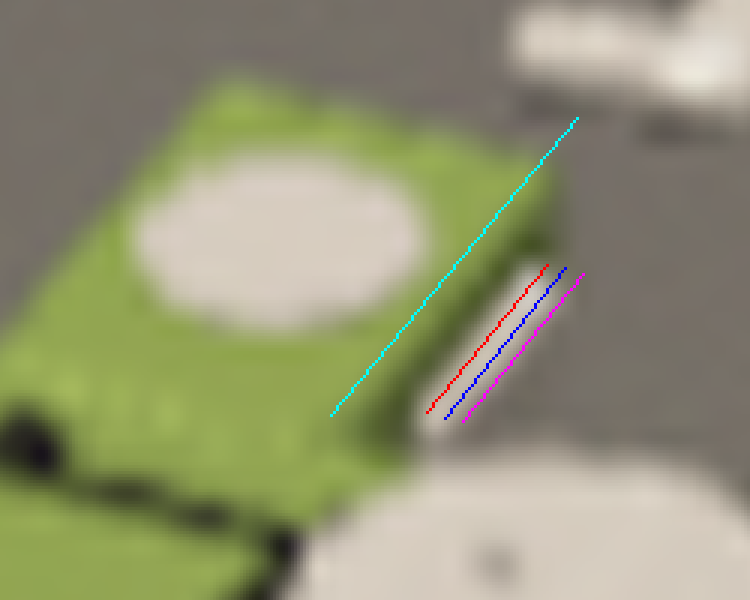

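```bash
cat > lp.py <<'E'
from h import *
from d import *
im=cams.grab_frame("side")
def prof(im,sx0,sy0):
    for x in np.arange(sx0-12,sx0+8.1,1):
        X=np.array([np.r_[W(x,y),33.] for y in np.linspace(sy0-9,sy0+9,19)])
        p=proj("side",X).astype(np.float32)
        v=cv2.remap(im,p[:,0].reshape(1,-1),p[:,1].reshape(1,-1),cv2.INTER_LINEAR)[0].mean(0)
        print(x,v.round().astype(int).tolist())
if __name__=="__main__": prof(im,46,-85)
E
python3 lp.py
```

```text
34.0 [118, 113, 103]
35.0 [118, 112, 103]
36.0 [118, 112, 102]
37.0 [117, 111, 102]
38.0 [117, 110, 101]
39.0 [116, 110, 100]
40.0 [116, 109, 100]
41.0 [117, 110, 101]
42.0 [121, 114, 105]
43.0 [131, 124, 114]
44.0 [148, 140, 128]
45.0 [167, 159, 146]
46.0 [183, 175, 161]
47.0 [188, 180, 165]
48.0 [176, 170, 152]
49.0 [152, 148, 126]
50.0 [123, 124, 95]
51.0 [103, 109, 71]
52.0 [96, 106, 59]
53.0 [101, 114, 59]
54.0 [112, 127, 64]
```

```bash
python3 d.py 15 -85 30 15 -85 -8 27 -85 -8
```

```text
23.8 [460.81 -73.24 104.53] [179.94  -0.54 168.53] F [ 1.6 -0.4 -0.7] 0.5561420107830142 q [-1.050e+01  1.310e+01  1.099e+02  1.000e-01  5.750e+01 -8.910e+01]
target [584.9 -98.3  30. ] delta [-127.3   -0.    73.3] spin 0.001
target [584.9 -98.3  -8. ] delta [-127.7   -0.   111.3] spin 0.001
target [ 596.7 -100.7   -8. ] delta [-139.7   -0.   111.2] spin 0.001
```

Request:
apply_moves(
  plan=[
    {"jaw": 1, "delta_pos": [-40, 0, 10], "spin": 0},
    {"jaw": 1, "delta_pos": [-85, 0, 25], "spin": 0},
    {"jaw": 1, "delta_pos": [-120, 0, 50], "spin": 0},
    {"jaw": 1, "delta_pos": [-127, 0, 75], "spin": 0},
    {"jaw": 1, "delta_pos": [-127, 0, 95], "spin": 0},
    {"jaw": 1, "delta_pos": [-127, 0, 111], "spin": 0},
    {"jaw": 1, "delta_pos": [-127, 0, 111], "spin": 0},
    {"jaw": 1, "delta_pos": [-127, 0, 111], "spin": 0},
  ],
)

```text
time_s: 24.8
ee_pos: [585.2, -98.3, -6.9]
ee_rot: [179.9, -0.4, 168.5]
force: [0.1, 0.2, 0.1]
gripper_width: 0.5
```

```bash
python3 d.py 27.5 -85 -8
```

```text
24.8 [585.19 -98.34  -6.94] [179.94  -0.44 168.53] F [0.1 0.2 0.1] 0.5019655745692613 q [-1.070e+01  3.040e+01  1.009e+02  1.000e-01  4.920e+01 -8.930e+01]
target [ 597.2 -100.8   -8. ] delta [-12.2  -0.1   1. ] spin 0.001
```

Request:
apply_moves(
  plan=[
    {"jaw": 1, "delta_pos": [-5, 0, 1], "spin": 0},
    {"jaw": 1, "delta_pos": [-9, 0, 1], "spin": 0},
    {"jaw": 1, "delta_pos": [-11, 0, 1], "spin": 0},
    {"jaw": 1, "delta_pos": [-12, 0, 1], "spin": 0},
    {"jaw": 1, "delta_pos": [-13, 0, 1], "spin": 0},
    {"jaw": 1, "delta_pos": [-14, 0, 1], "spin": 0},
    {"jaw": 1, "delta_pos": [-15, 0, 1], "spin": 0},
    {"jaw": 1, "delta_pos": [-15.5, 0, 1], "spin": 0},
  ],
)

```text
time_s: 25.8
ee_pos: [597.2, -100.7, -8.2]
ee_rot: [179.9, -0.8, 168.5]
force: [-8.4, 1.5, 6.3]
gripper_width: 0.1
```

```bash
python3 d.py 30 -85 -8;python3 m.py p6 | head -4; python3 d.py
```

```text
25.8 [ 597.2  -100.75   -8.17] [179.94  -0.82 168.54] F [-8.4  1.5  6.3] 0.07300094099367105 q [-10.7  31.5  98.8   0.1  50.5 -89.3]
target [ 599.6 -101.3   -8. ] delta [-2.5 -0.1 -0.2] spin 0.001
top [[237.4, 188.0, 123.0], [305.4, 217.4, 71.0], [250.0, 131.5, 111.0], [321.1, 155.0, 166.0]]
[[535.4, 85.0, 40.0], [468.1, -72.3, 40.0], [672.5, 57.0, 40.0], [615.6, -111.7, 40.0]]
side [[248.0, 208.0, 104.0], [289.8, 173.5, 43.0], [188.9, 190.7, 95.0], [234.4, 167.3, 144.0]]
[[535.4, 85.9, 40.0], [468.2, -49.0, 40.0], [672.8, 58.4, 40.0], [596.6, -44.7, 40.0]]
26.0 [ 597.19 -100.78   -8.17] [179.94  -0.81 168.53] F [-6.8  1.9  5.9] 0.6390448922538331 q [-10.7  31.5  98.9   0.1  50.5 -89.3]
```

Request:
apply_moves(
  plan=[
    {"jaw": 1, "delta_pos": [-2, 0, 0], "spin": 0},
    {"jaw": 1, "delta_pos": [-2.5, 0, 0], "spin": 0},
    {"jaw": 1, "delta_pos": [-3, 0, 0], "spin": 0},
    {"jaw": 1, "delta_pos": [-3.5, 0, 0], "spin": 0},
    {"jaw": 1, "delta_pos": [-3.8, 0, 0], "spin": 0},
    {"jaw": 1, "delta_pos": [-4, 0, 0], "spin": 0},
    {"jaw": 1, "delta_pos": [-4, 0, 0], "spin": 0},
    {"jaw": 1, "delta_pos": [-4, 0, 0], "spin": 0},
  ],
)

```text
time_s: 27.0
ee_pos: [596.9, -100.7, -8.2]
ee_rot: [179.9, -1.3, 168.5]
force: [-9.5, 3.3, 8.3]
gripper_width: 0.5
```

```bash
python3 d.py 30 -85 -8;python3 m.py p7 | head -4
```

```text
27.0 [ 596.91 -100.71   -8.2 ] [179.95  -1.3  168.54] F [-9.5  3.3  8.3] 0.4942481640483203 q [-10.7  31.7  98.4   0.1  51.1 -89.3]
target [ 599.6 -101.3   -8. ] delta [-2.8 -0.1 -0.3] spin 0.001
top [[237.4, 188.0, 123.0], [308.9, 206.3, 51.0], [250.0, 131.5, 111.0], [321.3, 152.8, 173.0]]
[[535.4, 85.0, 40.0], [493.8, -81.0, 40.0], [672.6, 57.1, 40.0], [621.1, -112.3, 40.0]]
side [[248.0, 208.0, 104.0], [289.8, 173.5, 43.0], [188.9, 190.7, 95.0], [234.5, 167.3, 146.0]]
[[535.4, 85.9, 40.0], [468.2, -49.0, 40.0], [672.8, 58.4, 40.0], [596.4, -44.9, 40.0]]
```

Request:
apply_moves(
  plan=[
    {"jaw": 1, "delta_pos": [4, 0, 0], "spin": 0},
    {"jaw": 1, "delta_pos": [12, 0, 0], "spin": 0},
    {"jaw": 1, "delta_pos": [20, 0, -15], "spin": 0},
    {"jaw": 1, "delta_pos": [22, 0, -50], "spin": 0},
    {"jaw": 1, "delta_pos": [60, -10, -90], "spin": 0},
    {"jaw": 1, "delta_pos": [95, -50, -100], "spin": 0},
    {"jaw": 1, "delta_pos": [110, -110, -100], "spin": 0},
    {"jaw": 1, "delta_pos": [120, -170, -100], "spin": 0},
  ],
)

```text
time_s: 28.2
ee_pos: [447.1, -245.3, 96.1]
ee_rot: [-180.0, -1.1, 168.6]
force: [0.4, -0.2, -1.2]
gripper_width: 0.5
```

```bash
python3 d.py; python3 -c "
from h import *
save('side','b6.png',(200,120,290,190),8);save('top','b7.png',(230,110,330,220),7)
import cv2
"; python3 lp.py | sed -n 8,20p
```

```text
28.2 [ 447.12 -245.28   96.07] [-180.     -1.11  168.6 ] F [ 0.4 -0.2 -1.2] 0.5037183655554827 q [ -29.8   17.5  104.9   -0.4   58.7 -108.2]
41.0 [114, 108, 98]
42.0 [118, 112, 102]
43.0 [129, 122, 111]
44.0 [144, 137, 125]
45.0 [163, 155, 143]
46.0 [179, 171, 158]
47.0 [185, 177, 162]
48.0 [173, 167, 149]
49.0 [149, 146, 124]
50.0 [122, 123, 94]
51.0 [101, 107, 70]
52.0 [93, 103, 57]
53.0 [98, 111, 57]
```

View pics/b7.png

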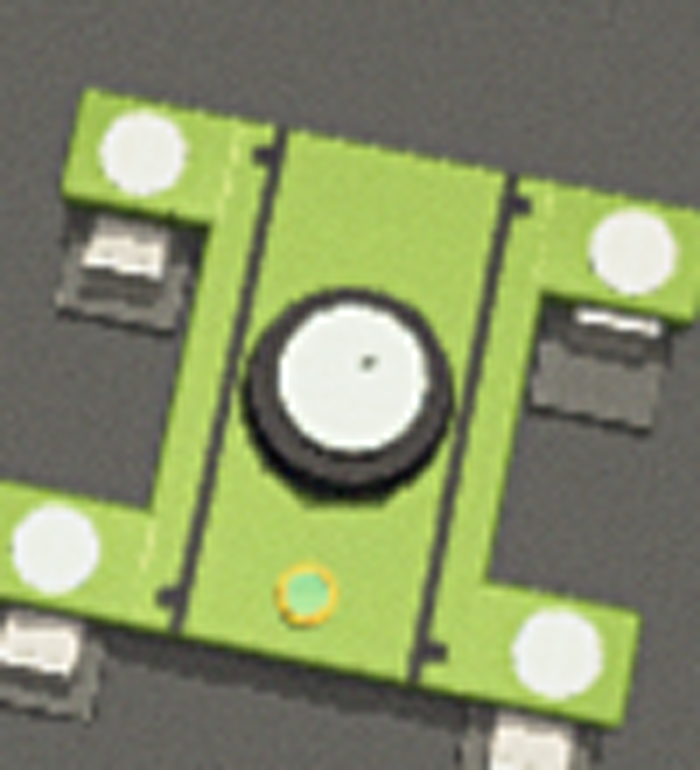

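View pics/b6.png

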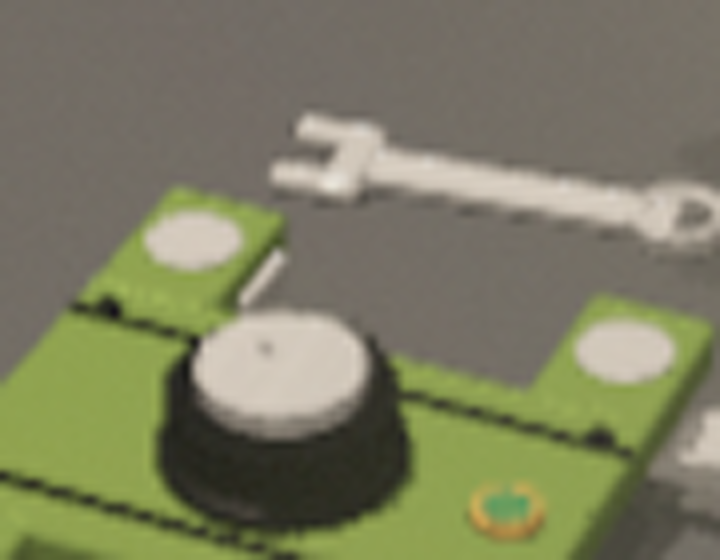

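From above, the far-right lip is now a thin strip directly against the lug at crop pixel (620,320), with no wedge showing between them. Two pushes stopped at the same place, so it is home. Next is the proof press on that lug.

```bash
python3 d.py 70 -85 50 70 -85 18
```

```text
28.35 [ 447.01 -246.32   95.46] [179.99  -1.18 168.25] F [0.5 0.2 0.1] 0.1816347968711646 q [ -29.9   17.6  104.8   -0.4   58.7 -107.9]
target [ 638.8 -109.3   50. ] delta [-160.8  173.2   42.2] spin -0.004
target [ 638.8 -109.3   18. ] delta [-161.4  173.2   74.2] spin -0.004
```

Request:
apply_moves(
  plan=[
    {"jaw": 1, "delta_pos": [-35, 40, 0], "spin": 0},
    {"jaw": 1, "delta_pos": [-75, 80, 5], "spin": 0},
    {"jaw": 1, "delta_pos": [-115, 120, 15], "spin": 0},
    {"jaw": 1, "delta_pos": [-150, 160, 30], "spin": 0},
    {"jaw": 1, "delta_pos": [-161, 173, 45], "spin": 0},
    {"jaw": 1, "delta_pos": [-161, 173, 62], "spin": 0},
    {"jaw": 1, "delta_pos": [-161.4, 173.2, 73], "spin": 0},
    {"jaw": 1, "delta_pos": [-161.4, 173.2, 73], "spin": 0},
  ],
)

```text
time_s: 29.35
ee_pos: [637.0, -110.1, 18.4]
ee_rot: [-180.0, -1.3, 168.2]
force: [0.6, -0.3, 0.0]
gripper_width: 0.4
```

```bash
python3 d.py 70 -85 12
```

```text
29.35 [ 637.02 -110.06   18.38] [-180.     -1.32  168.17] F [ 0.6 -0.3  0. ] 0.39757520585270334 q [-10.8  33.1  90.9   0.   57.3 -89. ]
target [ 638.8 -109.3   12. ] delta [-1.7  1.1  6.3] spin -0.006
```

Request:
apply_moves(
  plan=[
    {"jaw": 1, "delta_pos": [-1.7, 1, 2], "spin": 0},
    {"jaw": 1, "delta_pos": [-1.7, 1, 4], "spin": 0},
    {"jaw": 1, "delta_pos": [-1.7, 1, 5.5], "spin": 0},
    {"jaw": 1, "delta_pos": [-1.7, 1, 6.5], "spin": 0},
    {"jaw": 1, "delta_pos": [-1.7, 1, 7.5], "spin": 0},
    {"jaw": 1, "delta_pos": [-1.7, 1, 8.5], "spin": 0},
    {"jaw": 1, "delta_pos": [-1.7, 1, 9], "spin": 0},
    {"jaw": 1, "delta_pos": [-1.7, 1, 9], "spin": 0},
  ],
)

```text
time_s: 30.35
ee_pos: [638.9, -109.6, 12.0]
ee_rot: [-180.0, -1.2, 168.2]
force: [-4.0, -0.5, 12.4]
gripper_width: 0.5
```

```bash
python3 d.py 70 -85 12;python3 m.py p8 | head -4
```

```text
30.35 [ 638.88 -109.59   11.97] [-179.98   -1.24  168.18] F [-4.  -0.5 12.4] 0.5073446850317667 q [-10.8  33.6  91.1   0.   56.6 -88.9]
target [ 638.8 -109.3   12. ] delta [ 0.1  0.3 -0. ] spin -0.006
top [[237.4, 188.0, 123.0], [309.1, 202.9, 126.0], [250.1, 131.4, 110.0], [328.9, 118.9, 154.0]]
[[535.4, 85.0, 40.0], [501.5, -81.5, 40.0], [672.7, 56.9, 40.0], [705.1, -132.4, 40.0]]
side [[248.0, 207.9, 106.0], [277.6, 163.4, 78.0], [188.9, 190.7, 95.0], [234.8, 165.2, 228.0]]
[[535.5, 85.4, 40.0], [501.7, -80.9, 40.0], [672.8, 58.4, 40.0], [597.6, -52.5, 40.0]]
```

Request:
apply_moves(
  plan=[
    {"jaw": 1, "delta_pos": [0, 0, 2], "spin": 0},
    {"jaw": 1, "delta_pos": [0, 0, 2.5], "spin": 0},
    {"jaw": 1, "delta_pos": [0, 0, 3], "spin": 0},
    {"jaw": 1, "delta_pos": [0, 0, 3], "spin": 0},
    {"jaw": 1, "delta_pos": [0, 0, 3], "spin": 0},
    {"jaw": 1, "delta_pos": [0, 0, 3], "spin": 0},
    {"jaw": 1, "delta_pos": [0, 0, 3], "spin": 0},
    {"jaw": 1, "delta_pos": [0, 0, 3], "spin": 0},
  ],
)

```text
time_s: 31.55
ee_pos: [638.9, -109.6, 11.9]
ee_rot: [-180.0, -1.2, 168.2]
force: [-5.0, 0.7, 13.7]
gripper_width: 0.6
```

```bash
python3 m.py p9 | head -4
```

```text
top [[237.4, 188.0, 123.0], [309.2, 202.9, 125.0], [250.1, 131.4, 110.0], [328.8, 119.4, 164.0]]
[[535.4, 85.0, 40.0], [501.7, -81.7, 40.0], [672.7, 56.9, 40.0], [703.7, -132.0, 40.0]]
side [[248.0, 207.9, 106.0], [277.6, 163.4, 78.0], [188.9, 190.7, 95.0], [234.8, 165.2, 228.0]]
[[535.5, 85.4, 40.0], [501.7, -80.9, 40.0], [672.8, 58.4, 40.0], [597.6, -52.5, 40.0]]
```

Firm: 11.9 at 14 N, against 9.4 before, and the near-left boss no longer rises. Now I'll clear the hand.

Request:
apply_moves(
  plan=[
    {"jaw": 1, "delta_pos": [0, 0, -15], "spin": 0},
    {"jaw": 1, "delta_pos": [0, 0, -50], "spin": 0},
    {"jaw": 1, "delta_pos": [20, -20, -90], "spin": 0},
    {"jaw": 1, "delta_pos": [60, -60, -120], "spin": 0},
    {"jaw": 1, "delta_pos": [100, -100, -130], "spin": 0},
    {"jaw": 1, "delta_pos": [140, -140, -130], "spin": 0},
    {"jaw": 1, "delta_pos": [180, -180, -130], "spin": 0},
    {"jaw": 1, "delta_pos": [200, -200, -130], "spin": 0},
  ],
)

```text
time_s: 32.75
ee_pos: [402.8, -266.0, 146.8]
ee_rot: [-179.9, -1.1, 168.1]
force: [-0.6, -0.1, -0.1]
gripper_width: 0.7
```

Request:
apply_moves(
  plan=[
    {"jaw": 1, "delta_pos": [0, 0, 0], "spin": 0},
    {"jaw": 1, "delta_pos": [0, 0, 0], "spin": 0},
    {"jaw": 1, "delta_pos": [0, 0, 0], "spin": 0},
    {"jaw": 1, "delta_pos": [0, 0, 0], "spin": 0},
    {"jaw": 1, "delta_pos": [0, 0, 0], "spin": 0},
    {"jaw": 1, "delta_pos": [0, 0, 0], "spin": 0},
    {"jaw": 1, "delta_pos": [0, 0, 0], "spin": 0},
    {"jaw": 1, "delta_pos": [0, 0, 0], "spin": 0},
  ],
)

```text
time_s: 33.75
ee_pos: [402.8, -266.0, 146.8]
ee_rot: [-179.9, -1.1, 168.1]
force: [-0.5, -0.3, -0.7]
gripper_width: 0.4
```

```bash
python3 d.py; python3 m.py end | head -8; python3 -c "
from h import *
save('top','e1.png',s=1.5)"
```

```text
33.75 [ 402.78 -266.02  146.79] [-179.93   -1.13  168.09] F [-0.5 -0.3 -0.7] 0.3751282282034348 q [ -34.4   12.4  104.    -0.5   64.7 -112.3]
top [[237.4, 187.9, 124.0], [309.2, 202.9, 128.0], [250.0, 131.5, 113.0], [320.0, 145.5, 118.0]]
[[535.5, 84.9, 40.0], [501.6, -81.8, 40.0], [672.6, 57.0, 40.0], [638.7, -109.6, 40.0]]
side [[248.0, 208.0, 103.0], [277.6, 163.4, 78.0], [188.9, 190.7, 94.0], [223.8, 149.5, 71.0]]
[[535.5, 85.8, 40.0], [501.7, -80.9, 40.0], [672.7, 58.2, 40.0], [638.6, -108.7, 40.0]]
['top'] [ 5.870974e+02 -1.235480e+01 -2.005000e-01] -11.49 0.02
['side'] [ 5.871391e+02 -1.136880e+01 -2.007000e-01] -11.5 0.05
['top', 'side'] [ 5.871734e+02 -1.204090e+01 -2.006000e-01] -11.5 0.12
{'NL': [535.5, 85.2, 40.0], 'NR': [501.6, -81.4, 40.0], 'FL': [672.7, 57.3, 40.0], 'FR': [638.8, -109.3, 40.0]}
```

View pics/e1.png

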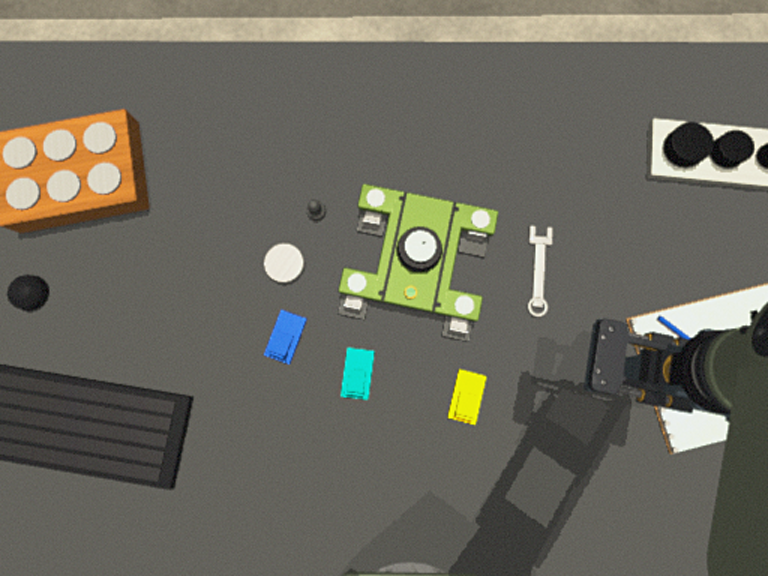

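The stage, the other shims and the bystanders all look unmoved. One last check of the lip gap, this time from the top camera.

```bash
python3 -c "
from h import *
from d import *
im=cams.grab_frame('top')
for x in np.arange(38,54.1,1):
  X=np.array([np.r_[W(x,y),33.] for y in np.linspace(-94,-76,19)]);p=proj('top',X).astype(np.float32)
  print(x,cv2.remap(im,p[:,0].reshape(1,-1),p[:,1].reshape(1,-1),cv2.INTER_LINEAR)[0].mean(0).round().astype(int).tolist())"
```

```text
38.0 [91, 88, 82]
39.0 [93, 90, 83]
40.0 [91, 88, 80]
41.0 [85, 83, 75]
42.0 [83, 81, 74]
43.0 [92, 89, 83]
44.0 [112, 110, 104]
45.0 [154, 151, 144]
46.0 [201, 199, 190]
47.0 [221, 219, 209]
48.0 [197, 195, 185]
49.0 [158, 157, 147]
50.0 [123, 127, 109]
51.0 [101, 112, 75]
52.0 [97, 116, 56]
53.0 [116, 141, 59]
54.0 [142, 170, 72]
```

```bash
python3 -c "
from h import *
from d import *
for cam in('top','side'):
  im=cams.grab_frame(cam)
  for lx,ly in((70,-85),(70,85),(-70,85)):
    r=[]
    for s in(-1,1):
      g=[];xs=np.arange(-8,8.01,.25)
      for x in xs:
        ys=ly+np.r_[np.linspace(-25,-17,9)]*np.sign(ly)*-1 if s==-1 else ly+np.linspace(-9,9,19)
        X=np.array([np.r_[W(lx+20*s+x,y),40.] for y in ys]);p=proj(cam,X).astype(np.float32)
        g.append(cv2.remap(im,p[:,0].reshape(1,-1),p[:,1].reshape(1,-1),cv2.INTER_LINEAR)[0].mean(0)[1])
      g=np.array(g);d=np.abs(np.gradient(g));r.append((lx+20*s+xs[d.argmax()]))
    print(cam,lx,ly,r)"
```

```text
top 70 -85 [np.float64(50.0), np.float64(87.75)]
top 70 85 [np.float64(51.0), np.float64(87.75)]
top -70 85 [np.float64(-89.25), np.float64(-51.5)]
side 70 -85 [np.float64(50.0), np.float64(88.5)]
side 70 85 [np.float64(49.25), np.float64(87.5)]
side -70 85 [np.float64(-90.25), np.float64(-51.5)]
```

```bash
python3 -c "
from workcell import env
print(env.job_done(), env.state()['time_s'])"
```

```text
the job is handed in; nothing more can be done
the job is handed in; nothing more can be done
```

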